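Charge a drill battery at the set rate

ROBOT

A 6-joint arm with a two-finger parallel gripper is mounted at the origin on the work surface. World frame = base frame: x ahead of the robot, y to its left, z up, the work surface at z = 0. Lengths are in m, angles in degrees, forces in N, time in s.
With the tool pointing down it reaches from about 0.35 to 0.775 m from the base axis. Payload 7.3 kg.
Tool frame: the origin (TCP) lies midway between the tips of the shut fingers; the grasp point (between the pads) lies 19 mm behind it; y points along the fingers, z is the direction in which the jaws open and shut, and the axes are right-handed (so a half turn about y gives the same grasp; the last joint's range is limited). The gripper opens to 92 mm and grips with 3 to 60 N. Pads are 19 mm wide; open, the fingers measure 130 mm over their backs; the gripper's body (75 mm by 190 mm) begins 47 mm behind the grasp point.
Start: joints at [-74.828, 19.595, 87.324, -0, 73.075, -8.365], TCP at [0.21, -0.481, 0.227] pointing down, gripper open.
Joint ranges: [-145.02, 145.02], [-44.19, 115.74], [2.07, 154.8], [-57.11, 237.11], [16.16, 152.29], [-177.93, 177.93]. Speed limits (degrees/s): [147.25, 147.25, 180, 180, 180, 180].

INTERFACE

Orientations are given as [roll, pitch, yaw] about the fixed x, y, z axes, in that order (R = Rz(yaw) Ry(pitch) Rx(roll)).
In Python, from station import arm, capture, get_calibration, spot_in, outline_of, pinpoint gives the robot as it stands. The module is installed in compiled form; this text tells all that it offers.
- The arm moves only by the tool step_arm, never from a script. Its argument "motion" is a list that holds one entry, the list of rows, each a list of 7 numbers: the gripper's target within -1 to 1 (shut at 1, half-way at 0, fully open at -1), then the shift along the world's x, y, z in units of 30 mm (1.0 is 30 mm), then the turn, a rotation vector about the world's x, y, z in units of 8 degrees (1.0 is 8 degrees). A call has 1 to 5 rows; each row shifts and turns the commanded pose from where the row before left it; what a row does not reach is not made up. A row lasts 1/8 s, in which the tool goes at most 62.5 mm and 10.7 degrees, less where a joint would pass 70% of its speed; a pose out of reach is approached as far as the arm can. A call is refused whole if a number of a shift passes 1 or a number of a turn 1, either way. A call with a gripper value outside its range is refused whole. The fingers move at their own pace and stop on an object; the grip force is fixed at half the most. Time passes only in rows, so rows that do not move let the fingers close. It gives the time, the measured TCP pose, the force and the opening at its end, in the units of the state.
- arm.read_state(): the state, without advancing time (a new reading comes with each control period).
- capture(name): name is "scene" or "top" or "wrist"; returns the picture (384x512x3 uint8, red, green, blue); there is no depth.
- get_calibration(name): a dict with "fx", "fy", "cx", "cy" (pixels), "R" (3x3) and "t" (3): a world point X has camera coordinates R X + t. Camera axes: x right, y down, z forward; pixel columns grow to the right and rows downward; lengths in m; the calibration is good to about 2 mm. A picture is of the moment at which its call begins: read the wrist's pose just before it. get_calibration takes no time and is no camera call; for the wrist camera it gives the pose at the moment of the call.
- arm.finish_job(): hands the job in, once; it reports no verdict.
Trained networks look in the newest picture that a camera, given by its name, has taken for a name from the list of things; names that differ only in an ending like _2 or _b are one class to them, and where a whole thing is asked for, a point or a joint stands for the part that bears it (a point fixed in the world has none). Each returns a list of dicts, best first, with "confidence" (0 to 1); they miss things now and then, are a little off and sometimes report something else, mostly with a low value. They report only what shows in the picture. A call takes as long as a camera call. They do not tell look-alikes from the thing itself.
- spot_in(camera, name): "at" ([column, row] in pixels, amid what is visible of it).
- outline_of(camera, name): "region" (384x512 bool, what is visible of it) and "at" ([column, row] in pixels, amid what is visible of it).
- pinpoint(camera, name): "at" ([column, row] in pixels: a listed point, or the origin of a listed thing).
The state is a dict: "time": time; "joints": joint angles; "qvel": joint speeds; "joint_torque": joint torques, N m; "tcp_pos": TCP position; "orientation": TCP orientation; "wrist_force": force on the tool from outside, world axes, zero at the start; "ft_torque": the same for the moment, N m; "gripper_width": opening from 0.0 (shut) to 1.0 (fully open).
Only numpy, scipy, OpenCV 4.12 (cv2) and the standard library are available. Lean on these libraries where they do the work, as an engineer would, in place of code of your own. Each camera call takes 0.05 s, during which the arm holds its last target.

TASK

Put the drill battery on charge: first swing the red-knobbed rate lever on the charger dock fully to its off stop (leaning to the front, at the white end of the scale), then, with the lever still off, plug the battery pack upright and fully home in the dock's socket. Next set the lever in line with the yellow rider on the scale, let go of it, and press the green start button right in and release it. Do not shift the rider, and leave the mug, the sprayer and the bulb planter where they are.

Things in the scene. Friction and masses are not known exactly. Their poses are not given: they have to be found in the camera images.
- dock: Black battery charger dock, fixed to the table, 220 (x) by 300 mm (y, from -160 to +140) by 60 mm high; origin on its underside. Its front (-x, orange stripe) faces the robot. On its top: the battery socket at y = +75 mm, the rate lever at y = -95 mm with an aluminium scale disc (70 mm radius, 12 mm thick, upright, in the plane y = -120 mm), the start button at x = -75 mm, y = 0.
- socket (a point): Centre of the mouth of the battery socket, in the dock's top face (white outline); axes as the dock's. The hole is 68 mm along x by 48 mm along y, 40 mm deep, with a chamfered mouth.
- pack: Drill battery pack, loose, standing upright: a 64 (x) by 44 (y) by 116 mm high block, about 0.45 kg, black with an orange top 34 mm high; z up, origin at the centre of its underside. The lowest 8 mm steps in to a 58 by 38 mm foot. It plugs into the socket, long side along the dock's x (either way round); fully home its underside is 40 mm below the socket's mouth.
- lever_hinge (a point): Point on the lever's hinge axis in the lever's plane, 55 mm above the table; axes as the dock's. The lever swings about the dock's y.
- lever (a joint): Angle of the rate lever, rad: 0 = off, at its front stop, leaning 0.75 rad from vertical to the dock's front (-x); 0.75 = upright; 1.5 = leaning 0.75 rad to the back (+x). Stiff: it stays where it is left (about 2 N at the knob).
- lever_knob (a point): Centre of the lever's red knob, a round knob of 36 mm diameter and 32 mm wide along the dock's y (flat ends), 140 mm from the hinge; z points along the lever away from the hinge. The lever's steel arm below is 14 by 10 mm.
- rider (a joint): Angle at which the yellow rider stands on the scale, rad, counted just as the lever's angle: the lever is in line with it when both read the same.
- rider_tab (a point): Centre of the yellow rider, a block 14 by 26 (y) by 28 mm on the rim of the scale, 75 mm from the hinge axis and 25 mm to the -y side of the lever's plane; z points away from the hinge.
- start (a joint): Travel of the start button, m: 0 out, 0.006 fully in; springs back, about 5 N fully in.
- start_top (a point): Centre of the top of the green start button, 40 mm diameter, 82 mm above the table (22 mm above the dock top), in a 56 mm grey collar whose rim is 10 mm lower; pressed straight down.
- mug: White ceramic mug of pegs, loose, bystander, 82 mm diameter, 95 mm high (pegs to 120 mm), handle at +y; origin at the centre of its underside.
- sprayer: Red plastic hand sprayer, loose, bystander, 92 mm diameter, 208 mm high, nozzle to -x; origin at the centre of its underside.
- planter: Stainless bulb planter with a wooden grip, loose, bystander, standing on its rim: a tube 66 mm in diameter and 110 mm high, with a 110 mm grip along x across the top, 194 mm high in all; origin at the centre of its underside.
Things that resemble listed ones, but are neither listed nor needed, are in the scene too. Of the things that look like the pack, take the one that is farthest from the robot's base at the start.

How it is judged:
By the outcome, as a careful person would: the job done as asked, in the order asked, and still so for the second after the job is handed in, with the robot touching nothing.
It also fails if it takes over 72 s, if anything falls off the work surface, if the arm or the gripper's body presses on something with over 40 N, if the wrist force passes 120 N, or if a joint passes its speed limit or range.

## Working session

There is one attempt and no reset: what is moved stays moved. The work goes in short steps, Python scripts to look and compute and a tool call to move; the robot and the scene stay as the last step left them, time stands still between calls to the robot, and variables do not carry over. Pictures are saved under pics/ and viewed, and the job is handed in when it is done.

Besides the shell and the picture viewer there is one more tool, called after "Emit:" as name([rows], argument=value, ...), one row to a line, values as JSON. step_arm: Moves the arm, as the interface text tells. Its arguments: {"type":"object","properties":{"motion":{"type":"array"}},"required":["motion"]}

```bash
mkdir -p pics; ls; python3 - <<'E'
from station import arm, capture, get_calibration
import cv2
s=arm.read_state(); print(s)
for n in ["scene","top","wrist"]:
    im=capture(n); cv2.imwrite(f"pics/{n}0.png",im[:,:,::-1])
    c=get_calibration(n); print(n,c)
E
```

```text
pics
{'time': 0.0, 'joints': array([-7.48275252e+01,  1.96376402e+01,  8.73764869e+01, -1.05275534e-03,
        7.30735893e+01, -8.36557652e+00]), 'qvel': array([ 0.01566158,  0.02167588,  0.13425068,  0.0441083 , -0.06132938,
       -0.05873047]), 'joint_torque': array([ 3.32821604e-03, -4.31235659e+01, -2.44217205e+01,  7.20569585e-02,
        5.59404760e-02, -1.03205975e-04]), 'tcp_pos': array([ 0.20957006, -0.48092563,  0.22603858]), 'orientation': array([-9.00869295e+01,  1.17657653e-02, -1.56461650e+02]), 'wrist_force': array([-0.15103743, -0.18617295,  0.16967749]), 'ft_torque': array([ 0.03842682, -0.04267556,  0.02763251]), 'gripper_width': 1.0000372432535098}
scene {'fx': 452.45845103269676, 'fy': 452.45845103269676, 'cx': 258.28751876626126, 'cy': 190.46146310767043, 'R': array([[-0.41100399,  0.91161794,  0.00533428],
       [ 0.57186461,  0.26237389, -0.77725852],
       [-0.70996238, -0.31640586, -0.62915876]]), 't': array([ 0.15910625, -0.17714513,  1.96980358])}
top {'fx': 405.8510256720783, 'fy': 405.8510256720783, 'cx': 249.41864799289465, 'cy': 184.47773983129554, 'R': array([[-0.01969752, -0.99957124, -0.02166456],
       [-0.99529955,  0.02165916, -0.09439116],
       [ 0.09481993,  0.01970346, -0.99529943]]), 't': array([0.04711685, 0.42987739, 1.76718743])}
wrist {'fx': 327.9470621646883, 'fy': 327.9470621646883, 'cx': 253.31174052569875, 'cy': 187.58817261505425, 'R': array([[ 0.40076126, -0.91618014, -0.00209198],
       [-0.88296426, -0.38683903,  0.26595052],
       [-0.24446784, -0.10473552, -0.96398441]]), 't': array([-0.52385942, -0.0326638 ,  0.38988598])}
```

View pics/scene0.png

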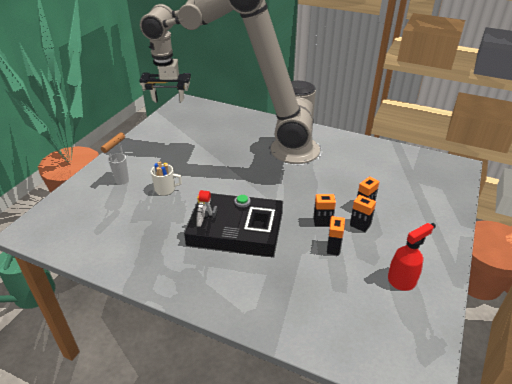

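View pics/top0.png

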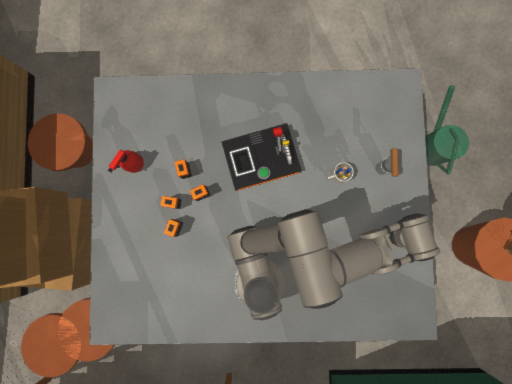

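View pics/wrist0.png

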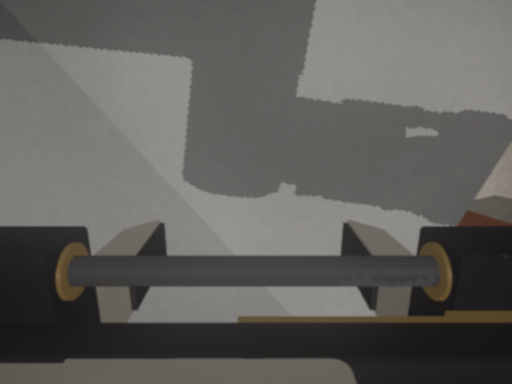

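```bash
cat > h.py <<'E'
import numpy as np, cv2
from station import arm, capture, get_calibration, spot_in, outline_of, pinpoint
def proj(c,X):
    p=c["R"]@np.asarray(X,float)+c["t"]; return np.array([c["fx"]*p[0]/p[2]+c["cx"],c["fy"]*p[1]/p[2]+c["cy"]])
def ray(c,uv):
    d=np.array([(uv[0]-c["cx"])/c["fx"],(uv[1]-c["cy"])/c["fy"],1.0]); R=np.array(c["R"])
    o=-R.T@c["t"]; d=R.T@d; return o,d/np.linalg.norm(d)
def atz(c,uv,z):
    o,d=ray(c,uv); return o+d*(z-o[2])/d[2]
def tri(obs):
    A=np.zeros((3,3));b=np.zeros(3)
    for c,uv in obs:
        o,d=ray(c,uv);P=np.eye(3)-np.outer(d,d);A+=P;b+=P@o
    X=np.linalg.solve(A,b)
    return X,[np.round(proj(c,X)-uv,1).tolist() for c,uv in obs]
def crop(im,name,x0,y0,x1,y1,k):
    cv2.imwrite("pics/"+name,cv2.resize(im[y0:y1,x0:x1,::-1],None,fx=k,fy=k,interpolation=cv2.INTER_CUBIC))
E
python3 - <<'E'
from h import *
ims={n:capture(n) for n in ["scene","top"]}
cal={n:get_calibration(n) for n in ims}
crop(ims["scene"],"s_dock.png",170,170,300,260,6)
crop(ims["top"],"t_dock.png",210,110,310,200,6)
crop(ims["scene"],"s_pack.png",300,160,400,270,5)
crop(ims["top"],"t_pack.png",150,150,220,245,6)
for nm in ["pack","dock","socket","lever_hinge","lever_knob","rider_tab","start_top","mug","sprayer","planter"]:
    r={n:pinpoint(n,nm) for n in ims}
    for n in r: print(nm,n,[(np.round(d["at"],1).tolist(),round(d["confidence"],2)) for d in r[n]])
    if r["scene"] and r["top"] and nm!="pack":
        X,e=tri([(cal[n],r[n][0]["at"]) for n in r]); print("   ",np.round(X,4),e)
print("base",proj(cal["top"],[0,0,0]))
print(arm.read_state()["time"])
E
```

```text
pack scene [([321.7, 224.3], 0.95), ([366.9, 208.2], 0.92), ([359.7, 227.7], 0.76), ([332.8, 247.0], 0.6)]
pack top [([198.2, 190.5], 0.71), ([175.9, 223.8], 0.65), ([174.6, 203.8], 0.53), ([184.2, 169.8], 0.52)]
dock scene [([233.9, 234.3], 0.66), ([245.3, 196.8], 0.52)]
dock top [([260.5, 157.6], 0.64)]
    [ 0.557  -0.0154 -0.022 ] [[0.5, 0.0], [0.4, -0.2]]
socket scene [([260.9, 221.6], 0.6)]
socket top [([244.3, 163.9], 0.68)]
    [0.5184 0.0633 0.0372] [[-1.5, -0.1], [-1.1, 0.5]]
lever_hinge scene []
lever_hinge top [([279.8, 151.3], 0.62)]
lever_knob scene [([203.9, 197.0], 0.58)]
lever_knob top [([275.5, 129.9], 0.51)]
    [ 0.6347 -0.076   0.1868] [[0.4, 0.0], [0.3, -0.2]]
rider_tab scene [([161.9, 191.8], 0.37), ([399.3, 278.4], 0.26)]
rider_tab top [([284.0, 143.6], 0.58)]
    [ 0.6195 -0.1665  0.1623] [[21.1, 0.9], [13.7, -9.4]]
start_top scene [([243.1, 197.7], 0.66), ([118.9, 181.5], 0.61), ([164.4, 187.3], 0.19)]
start_top top [([259.6, 172.9], 0.45)]
    [ 0.4756 -0.0126  0.0848] [[1.6, 0.1], [1.2, -0.6]]
mug scene [([163.2, 187.8], 0.74)]
mug top [([338.6, 174.2], 0.95), ([240.5, 163.1], 0.34)]
    [ 0.4707 -0.3603  0.0094] [[1.0, 0.1], [0.7, -0.4]]
sprayer scene [([402.0, 281.0], 0.76), ([205.0, 196.8], 0.37)]
sprayer top [([135.3, 163.9], 0.87)]
    [ 0.5377  0.5576 -0.0091] [[-1.2, 0.0], [-0.8, 0.2]]
planter scene [([164.9, 188.1], 0.69), ([123.4, 181.1], 0.67)]
planter top [([383.9, 165.7], 0.9)]
    [ 0.4646 -0.471  -0.0015] [[-23.2, -6.2], [-20.0, 9.2]]
base [260.2394714 283.2030807]
1.25
```

View pics/s_dock.png

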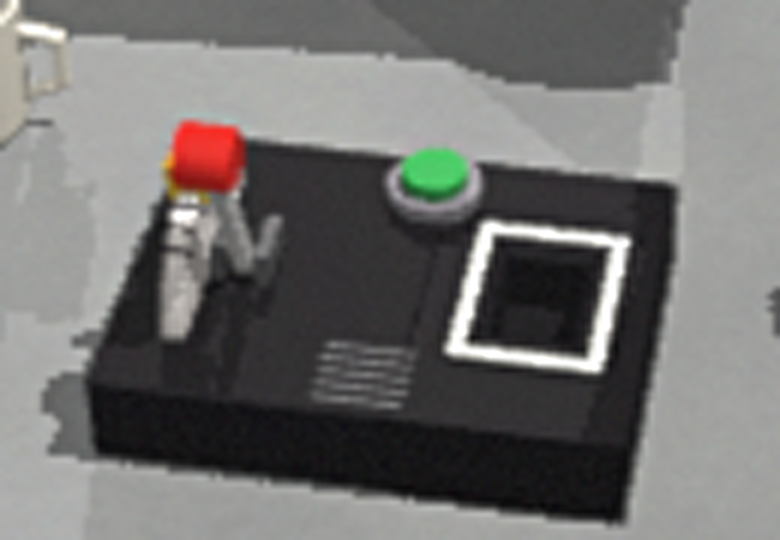

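View pics/t_dock.png

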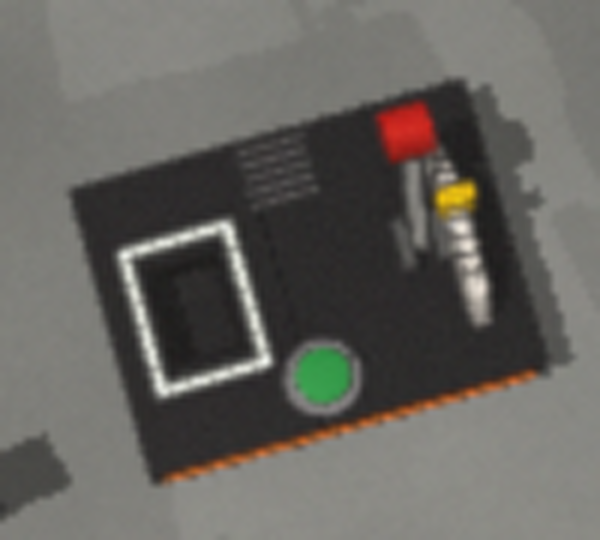

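View pics/s_pack.png

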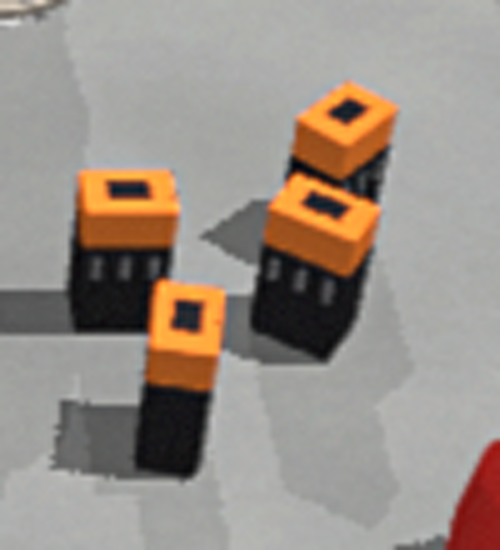

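View pics/t_pack.png

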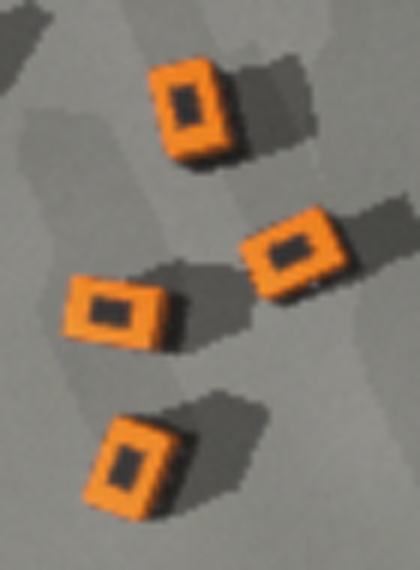

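```bash
cat > fit.py <<'E'
from h import *
from scipy.optimize import least_squares
cal={n:get_calibration(n) for n in ["scene","top"]}
def f(n,U,V,k=6):
    ox,oy={"scene":(170,170),"top":(210,110)}[n]
    return n,np.array([(U+.5)/k-.5+ox,(V+.5)/k-.5+oy])
obs=[]
a,b=.034,.024
for n,pts in {"top":{(-.11,.14,0):(156,483),(-.11,-.16,0):(548,372),(.11,.14,0):(72,188),(.11,-.16,0):(463,82),
  (1,1):(118,250),(1,-1):(230,220),(-1,-1):(272,362),(-1,1):(160,397)},
  "scene":{(.11,-.16,0):(93,383),(.11,.14,0):(628,447),(-.11,.14,0):(676,186),
  (-1,-1):(487,222),(-1,1):(632,238),(1,1):(604,372),(1,-1):(447,352)}}.items():
    for k,v in pts.items(): obs.append((k,)+f(n,*v))
def T(p,L):
    c,s=np.cos(p[2]),np.sin(p[2]); return np.array([p[0]+c*L[0]-s*L[1],p[1]+s*L[0]+c*L[1],p[3]+L[2]])
def res(p):
    r=[]
    for k,n,uv in obs:
        L=k if len(k)==3 else (k[0]*p[4],.075+k[1]*p[5],0)
        r.append(proj(cal[n],T(p,L))-uv)
    return np.concatenate(r)
q=least_squares(res,[.55,0,.25,.06,.04,.03],loss="soft_l1")
print(np.round(q.x,4),np.degrees(q.x[2])); print(np.round(q.fun.reshape(-1,2),1).tolist())
p=q.x
print("socket",T(p,(0,.075,0)),"button",T(p,(-.075,0,.022)))
def knob(th,r=.14,y=-.095): return T(p,(r*np.sin(th-.75),y,-.005+r*np.cos(th-.75)))
uk={"scene":(203.9,197),"top":(275.5,129.9)}
# lever x offset unknown: fit hinge x and angle from knob
X,e=tri([(cal[n],uk[n]) for n in uk]); c,s=np.cos(p[2]),np.sin(p[2])
d=X-np.array([p[0],p[1],p[3]]); print("knob local",c*d[0]+s*d[1],-s*d[0]+c*d[1],d[2],e)
for th in (0,.75,1.3,1.4,1.5): print(th,knob(th),[np.round(proj(cal[n],knob(th)),1).tolist() for n in cal])
for th in (.75,.9,1.,1.1,1.2,1.3): print("rider",th,[np.round(proj(cal[n],knob(th,.075,-.12)),1).tolist() for n in cal])
P={}
for n,lst in {"scene":[[321.7, 224.3],[366.9, 208.2],[359.7, 227.7],[332.8, 247.0]],"top":[[198.2,190.5],[175.9,223.8],[174.6,203.8],[184.2,169.8]]}.items(): P[n]=lst
for i in range(4):
    X,e=tri([(cal["scene"],P["scene"][i]),(cal["top"],P["top"][i])]); print("pack",i,np.round(X,3),e,np.hypot(*X[:2]))
E
python3 fit.py
```

```text
[ 0.5471 -0.0042  0.2555  0.06    0.0555  0.0428] 14.637479177480964
[[-1.4, -0.3], [0.2, -0.7], [-0.9, 0.5], [0.1, -0.5], [-0.4, 0.7], [-0.1, 0.3], [-0.1, 1.0], [-0.5, 0.6], [-1.8, -0.6], [-0.2, 0.1], [0.5, -0.3], [-0.5, 0.2], [-0.5, 0.3], [-0.5, 0.0], [0.1, 0.2]]
socket [0.52816334 0.06838446 0.06003612] button [ 0.47455021 -0.02313402  0.08203612]
knob local 0.06663880059004386 -0.09163865664842138 0.1267459147470012 [[0.4, 0.0], [0.3, -0.2]]
0 [ 0.47879056 -0.12021327  0.15747256] [[216.1, 173.9], [287.3, 168.7]]
0.75 [ 0.57112274 -0.09609804  0.19503612] [[208.4, 182.1], [281.3, 144.8]]
1.3 [ 0.64192395 -0.07760624  0.17438955] [[203.0, 201.2], [276.0, 128.7]]
1.4 [ 0.65309897 -0.07468755  0.16648785] [[202.2, 205.5], [275.1, 126.5]]
1.5 [ 0.66345491 -0.0719828   0.15747256] [[201.6, 209.9], [274.3, 124.5]]
rider 0.75 [[202.4, 196.6], [286.2, 146.1]]
rider 0.9 [[201.6, 198.9], [285.4, 143.6]]
rider 1.0 [[201.0, 200.6], [284.9, 142.0]]
rider 1.1 [[200.5, 202.5], [284.4, 140.5]]
rider 1.2 [[200.0, 204.5], [283.9, 139.1]]
rider 1.3 [[199.6, 206.6], [283.4, 137.8]]
pack 0 [0.412 0.261 0.01 ] [[1.5, -0.0], [1.1, -0.4]] 0.487402410977419
pack 1 [0.263 0.373 0.007] [[-1.9, 0.1], [-1.5, 0.4]] 0.45662481197399735
pack 2 [ 0.354  0.378 -0.01 ] [[-0.5, 0.0], [-0.4, 0.1]] 0.5173233572873454
pack 3 [0.504 0.326 0.012] [[0.6, -0.0], [0.4, -0.1]] 0.600465313090702
```

```bash
python3 - <<'E'
from h import *
from scipy.spatial.transform import Rotation as Ro
s=arm.read_state(); c=get_calibration("wrist")
R=Ro.from_euler("xyz",s["orientation"],degrees=True).as_matrix()
o=-c["R"].T@c["t"]
print("cam in tool",R.T@(o-s["tcp_pos"])); print("cam axes in tool\n",np.round(R.T@c["R"].T,3))
E
```

```text
cam in tool [-0.07299112 -0.15719327 -0.00032715]
cam axes in tool
 [[-0.002  0.964  0.266]
 [ 0.001 -0.266  0.964]
 [ 1.     0.002 -0.001]]
```

Emit:
step_arm([
  [[-1,0.7,1,0.6,0,0,-0.3],[-1,0.7,1,0.6,0,0,-0.3],[-1,0.7,1,0.6,0,0,-0.3],[-1,0.7,1,0.6,0,0,-0.2],[-1,0.8,1,0.6,0,0,0]],
])

```text
time: 1.88
tcp_pos: [0.3182, -0.3303, 0.3175]
orientation: [-90.0, 0.0, -165.3]
wrist_force: [0.3, -0.3, 0.2]
gripper_width: 0.999
```

Emit:
step_arm([
  [[-1,0.7,1,0.6,0,0,0],[-1,0.7,1,0.6,0,0,0],[-1,0.7,1,0.4,0,0,0],[-1,0.7,1,0,0,0,0],[-1,0.8,1,0,0,0,0]],
])

```text
time: 2.5
tcp_pos: [0.4262, -0.1803, 0.3651]
orientation: [-90.0, 0.0, -165.3]
wrist_force: [0.8, -0.8, -0.5]
gripper_width: 0.996
```

Emit:
step_arm([
  [[-1,0.8,1,0,0,0,0],[-1,0.8,1,0,0,0,0],[-1,0.8,1,0,0,0,0],[-1,0,0,0,0,0,0],[-1,0,0,0,0,0,0]],
])

```text
time: 3.12
tcp_pos: [0.4974, -0.0916, 0.3646]
orientation: [-90.0, -0.0, -165.2]
wrist_force: [0.2, -0.6, 0.2]
gripper_width: 1.002
```

```bash
python3 - <<'E'
from h import *
s=arm.read_state();c=get_calibration("wrist");im=capture("wrist")
np.savez("w1.npz",im=im,**c)
cv2.imwrite("pics/w1.png",cv2.resize(im[:,:,::-1],(768,576)))
for nm in ["lever_hinge","lever_knob","rider_tab","start_top","socket"]:
    print(nm,[(np.round(d["at"],1).tolist(),round(d["confidence"],2)) for d in pinpoint("wrist",nm)])
    z={"lever_hinge":.055,"lever_knob":.178,"rider_tab":.125,"start_top":.082,"socket":.06}[nm]
    for d in pinpoint("wrist",nm)[:1]: print(atz(c,d["at"],z))
E
```

```text
lever_hinge [([267.0, 96.1], 0.78)]
[ 0.57342012 -0.09004108  0.055     ]
lever_knob [([277.0, 33.7], 0.84)]
[ 0.6301764  -0.07927217  0.178     ]
rider_tab [([296.7, 83.5], 0.82)]
[ 0.59485698 -0.11679587  0.125     ]
start_top [([196.8, 153.7], 0.61)]
[ 0.47642033 -0.0172514   0.082     ]
socket [([145.2, 94.6], 0.71)]
[0.53297181 0.07020972 0.06      ]
```

View pics/w1.png

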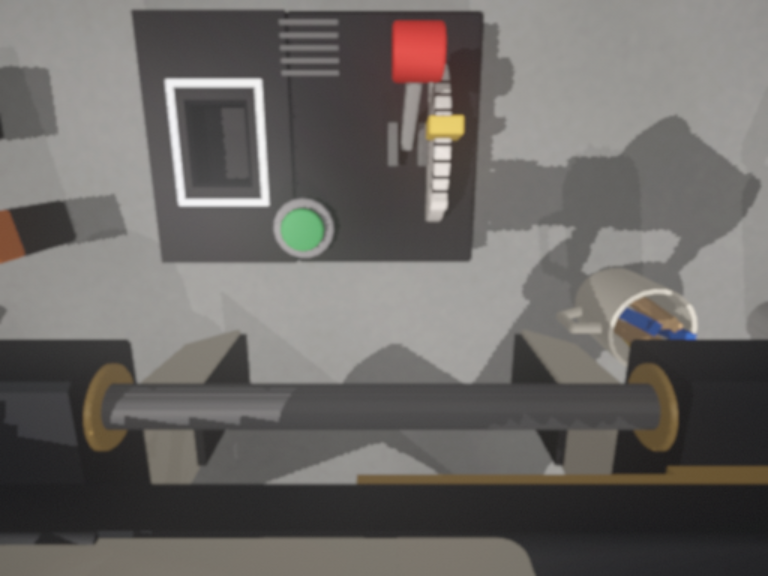

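```bash
cat > fit2.py <<'E'
exec(open("fit.py").read().split("q=least_squares")[0])
d=np.load("w1.npz"); cal["wrist"]={k:d[k] for k in d.files if k!="im"}; im=d["im"]
def w(U,V): return "wrist",np.array([(U+.5)/1.5-.5,(V+.5)/1.5-.5])
# white outline outer quad in wrist
m=(im.min(2)>170).astype(np.uint8); m[:, :100]=0; m[:,190:]=0; m[145:]=0
cs,_=cv2.findContours(m,cv2.RETR_EXTERNAL,cv2.CHAIN_APPROX_NONE); cc=max(cs,key=cv2.contourArea)
quad=cv2.approxPolyDP(cc,6,True).reshape(-1,2); print("quad",quad.tolist(),quad*1.5)
E
python3 fit2.py
```

```text
quad [[111, 52], [119, 136], [178, 137], [174, 53]] [[166.5  78. ]
 [178.5 204. ]
 [267.  205.5]
 [261.   79.5]]
```

```bash
cat >> fit2.py <<'E'
for k,v in {(1,1):(164.5,79),(-1,1):(177.5,207),(-1,-1):(270,206),(1,-1):(262.5,78.5),(-.11,.14,0):(162,262),(-.11,-.16,0):(470.5,261),(.11,.14,0):(134,10),(.11,-.16,0):(484,12)}.items():
    obs.append((k,)+w(*v))
q=least_squares(res,[.55,0,.25,.06,.04,.03],loss="soft_l1",f_scale=.7); p=q.x
print(np.round(p,4),np.degrees(p[2])); print(np.round(q.fun.reshape(-1,2),1).tolist())
print("socket",T(p,(0,.075,0)),"button",T(p,(-.075,0,.022)))
def pts_block(th,hx=0):
    u=np.array([np.sin(th-.75),0,np.cos(th-.75)]); t=np.array([u[2],0,-u[0]]); o=np.array([hx,-.12,-.005])+.075*u
    return [T(p,o+a*.007*t+b*np.array([0,.013,0])+g*.014*u) for a in(-1,1) for b in(-1,1) for g in(-1,1)]
def pts_knob(th,hx=0):
    u=np.array([np.sin(th-.75),0,np.cos(th-.75)]); o=np.array([hx,-.095,-.005])+.14*u
    return [T(p,o+np.array([.018*np.cos(f),b*.016,.018*np.sin(f)])) for f in np.linspace(0,6.28,25) for b in(-1,1)]
def iou(c,pts,m):
    K=8; h=cv2.convexHull(np.array([(proj(c,X)+.5)*K for X in pts]).astype(np.float32).reshape(-1,1,2)).astype(np.int32)
    M=cv2.resize(m.astype(np.uint8),None,fx=K,fy=K,interpolation=cv2.INTER_LINEAR)
    x,y,ww,hh=cv2.boundingRect(h); h0=np.zeros_like(M); cv2.fillConvexPoly(h0,h,1)
    return (h0&M).sum()/(h0|M).sum(), cv2.moments(h0[y:y+hh,x:x+ww])
ims={"wrist":im,"top":capture("top")}
for nm,fn,sel in (("rider",pts_block,lambda h:(h[...,0]>20)&(h[...,0]<33)&(h[...,1]>130)&(h[...,2]>110)),("knob",pts_knob,lambda h:((h[...,0]<6)|(h[...,0]>174))&(h[...,1]>150)&(h[...,2]>80))):
    for n in ims:
        hsv=cv2.cvtColor(ims[n],cv2.COLOR_RGB2HSV); m=sel(hsv)
        uv=proj(cal[n],fn(1.1)[0]).astype(int); z=np.zeros_like(m); z[max(uv[1]-25,0):uv[1]+25,uv[0]-25:uv[0]+25]=1; m&=z
        ths=np.arange(.7,1.5,.02); sc=[iou(cal[n],fn(t),m)[0] for t in ths]; i=int(np.argmax(sc))
        ys,xs=np.nonzero(m); print(nm,n,m.sum(),"cent",xs.mean(),ys.mean(),"best th",ths[i],np.round(sc[max(i-3,0):i+4],2))
E
python3 fit2.py
```

```text
quad [[111, 52], [119, 136], [178, 137], [174, 53]] [[166.5  78. ]
 [178.5 204. ]
 [267.  205.5]
 [261.   79.5]]
[ 0.5494 -0.0032  0.2554  0.0588  0.0557  0.0431] 14.636026431938634
[[-1.6, -0.8], [-0.0, -1.2], [-1.1, 0.1], [-0.2, -0.9], [-0.6, 0.2], [-0.2, -0.2], [-0.2, 0.6], [-0.8, 0.2], [-1.9, 0.2], [-0.2, 1.0], [0.5, 0.4], [-0.6, 0.9], [-0.4, 1.0], [-0.5, 0.9], [-0.1, 1.0], [-0.1, 0.0], [0.3, -0.2], [-0.1, 0.7], [0.2, 0.6], [-0.5, 0.7], [0.7, 2.1], [-1.8, 0.1], [0.9, -0.3]]
socket [0.53044588 0.06934399 0.0588484 ] button [ 0.47683043 -0.02217313  0.0808484 ]
rider wrist 342 cent 297.2836257309942 84.09356725146199 best th 0.9400000000000002 [0.56 0.67 0.72 0.73 0.69 0.64 0.56]
rider top 0 cent nan nan best th 0.7 [0. 0. 0. 0.]
knob wrist 947 cent 283.04751847940867 30.851108764519534 best th 1.1800000000000004 [0.44 0.51 0.59 0.63 0.63 0.62 0.56]
knob top 0 cent nan nan best th 0.7 [0. 0. 0. 0.]fit2.py:30: RuntimeWarning: Mean of empty slice.
  ys,xs=np.nonzero(m); print(nm,n,m.sum(),"cent",xs.mean(),ys.mean(),"best th",ths[i],np.round(sc[max(i-3,0):i+4],2))
  ret = ret.dtype.type(ret / rcount)
```

```bash
cat > fit3.py <<'E'
from fit2 import *
kn={"scene":(203.9,197),"top":(275.5,129.9),"wrist":(277,33.7)}
X,e=tri([(cal[n],kn[n]) for n in kn]); print("knob",X,e)
c,s=np.cos(p[2]),np.sin(p[2]); D=X-np.array([p[0],p[1],p[3]]); print("local",c*D[0]+s*D[1],-s*D[0]+c*D[1],D[2])
for th in (1.1,1.15,1.2,1.25,1.3):
    K=T(p,(.14*np.sin(th-.75),-.095,-.005+.14*np.cos(th-.75)));print(th,K,[np.round(proj(cal[n],K)-kn[n],1).tolist() for n in kn])
E
python3 fit3.py 2>/dev/null | tail -7
```

```text
knob [ 0.63217244 -0.07762131  0.18442311] [[0.4, 0.0], [0.7, 0.6], [-0.6, -4.0]]
local 0.061290716888720655 -0.09290038321327213 0.12557470556198774
1.1 [ 0.61984904 -0.08300962  0.18536058] [[0.8, -2.9], [2.1, 3.5], [1.3, 11.1]]
1.15 [ 0.62615057 -0.08136396  0.18279694] [[0.4, -1.0], [1.6, 2.1], [1.3, 4.1]]
1.2 [ 0.63232026 -0.07975274  0.179911  ] [[-0.1, 0.9], [1.2, 0.8], [1.2, -2.6]]
1.25 [ 0.63834269 -0.07817997  0.17670996] [[-0.5, 3.0], [0.7, -0.5], [1.2, -9.0]]
1.3 [ 0.64420279 -0.07664959  0.17320184] [[-0.9, 5.0], [0.2, -1.7], [1.0, -15.1]]
```

Emit:
step_arm([
  [[-1,0.9,0.08,0,0,0,0],[-1,0.9,0.08,-0.5,0,0,0],[-1,0.9,0.08,-0.7,0,0,0],[-1,0.9,0.08,-1,0,0,0],[-1,0.9,0.06,-1,0,0,0]],
])

```text
time: 4.4
tcp_pos: [0.6336, -0.0797, 0.2678]
orientation: [-90.0, 0.0, -165.3]
wrist_force: [0.1, 0.4, -0.8]
gripper_width: 1.0
```

Emit:
step_arm([
  [[-1,0,0,-1,0,0,0],[-1,0,0,-1,0,0,0],[-1,0,0,-1,0,0,0],[-1,0,0,-0.45,0,0,0],[-1,0,0,0,0,0,0]],
])

```text
time: 5.03
tcp_pos: [0.6325, -0.0798, 0.1647]
orientation: [-90.0, -0.1, -165.3]
wrist_force: [0.1, 0.5, 0.1]
gripper_width: 1.004
```

```bash
python3 - <<'E'
from h import *
im=capture("wrist"); cv2.imwrite("pics/w2.png",im[:,:,::-1])
im=capture("scene"); crop(im,"s2.png",150,120,300,260,5)
E
```

```text
(no output)
```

View pics/w2.png

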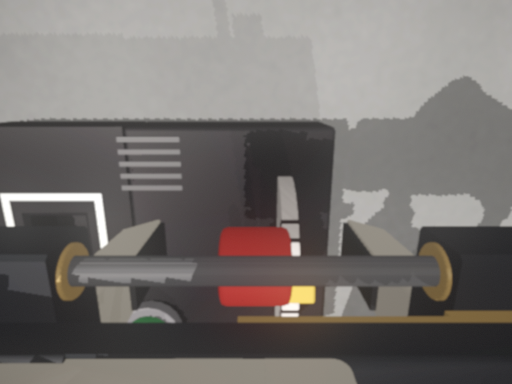

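View pics/s2.png

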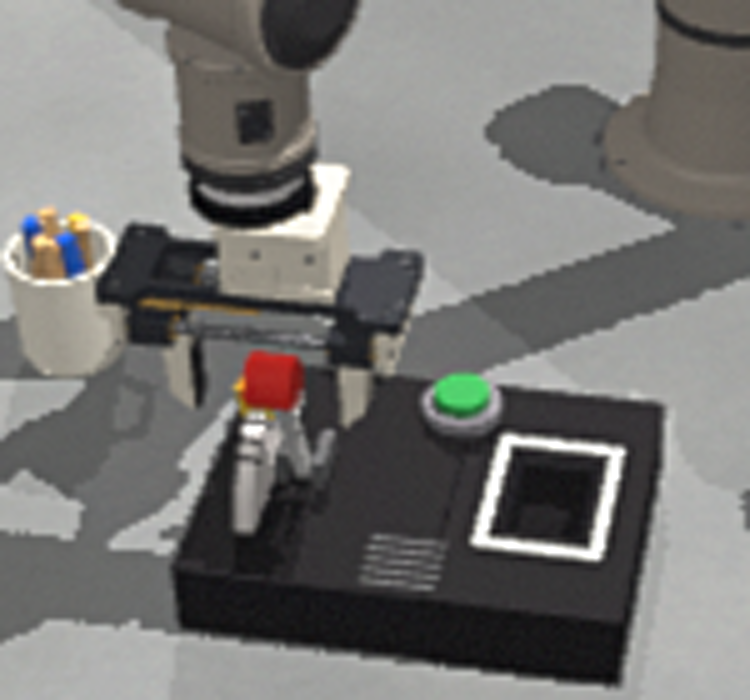

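Emit:
step_arm([
  [[1,0,0,0,0,0,0],[1,0,0,0,0,0,0],[1,0,0,0,0,0,0],[1,0,0,0,0,0,0]],
])

```text
time: 5.62
tcp_pos: [0.6327, -0.0799, 0.1654]
orientation: [-90.0, 0.0, -165.3]
wrist_force: [1.4, 0.1, -0.8]
gripper_width: 0.611
```

Emit:
step_arm([
  [[1,0,0,0,0,0,0],[1,0,0,0,0,0,0],[1,0,0,0,0,0,0]],
])

```text
time: 6.0
tcp_pos: [0.6328, -0.0804, 0.1652]
orientation: [-90.0, 0.0, -165.3]
wrist_force: [0.9, -3.2, 0.1]
gripper_width: 0.35
```

Emit:
step_arm([
  [[1,-0.81,-0.21,0.3,0,0,0],[1,-0.89,-0.23,0.14,0,0,0],[1,-0.9,-0.235,-0.05,0,0,0],[1,-0.87,-0.23,-0.23,0,0,0],[1,-0.81,-0.21,-0.4,0,0,0]],
])

```text
time: 6.62
tcp_pos: [0.5056, -0.114, 0.1599]
orientation: [-89.8, 0.3, -165.3]
wrist_force: [5.0, -2.9, 1.8]
gripper_width: 0.344
```

Emit:
step_arm([
  [[1,-0.5,-0.13,-0.4,0,0,0],[1,-0.22,-0.06,-0.17,0,0,0],[1,0,0,0,0,0,0],[1,0,0,0,0,0,0]],
])

```text
time: 7.12
tcp_pos: [0.4825, -0.12, 0.1418]
orientation: [-89.9, 0.0, -165.3]
wrist_force: [-4.0, -4.6, 5.4]
gripper_width: 0.345
```

Emit:
step_arm([
  [[1,-0.1,-0.025,-0.1,0,0,0],[1,-0.1,-0.025,-0.1,0,0,0],[1,0,0,0,0,0,0]],
])

```text
time: 7.5
tcp_pos: [0.4769, -0.1215, 0.1361]
orientation: [-89.9, 0.1, -165.3]
wrist_force: [-3.1, -3.6, 7.6]
gripper_width: 0.348
```

Emit:
step_arm([
  [[1,-0.1,-0.025,-0.1,0,0,0],[1,-0.1,-0.025,-0.1,0,0,0],[1,0,0,0,0,0,0]],
])

```text
time: 7.88
tcp_pos: [0.4758, -0.1221, 0.1343]
orientation: [-89.7, 0.8, -165.3]
wrist_force: [4.3, 8.3, 31.5]
gripper_width: 0.345
```

Emit:
step_arm([
  [[-1,0.05,0.01,0.12,0,0,0],[-1,0,0,0,0,0,0],[-1,0,0,0,0,0,0],[-1,0,0,0,0,0,0],[-1,0,0,0,0,0,0]],
])

```text
time: 8.5
tcp_pos: [0.472, -0.1218, 0.1322]
orientation: [-90.0, -0.0, -165.3]
wrist_force: [0.2, 0.5, -0.1]
gripper_width: 0.841
```

Emit:
step_arm([
  [[-1,0,0,1,0,0,0],[-1,0,0,1,0,0,0],[-1,0,0,1,0,0,0],[-1,0,0,1,0,0,0],[-1,0,0,1,0,0,0]],
])

```text
time: 9.12
tcp_pos: [0.472, -0.1217, 0.2834]
orientation: [-90.0, -0.0, -165.3]
wrist_force: [-0.2, 0.8, 0.1]
gripper_width: 1.002
```

Emit:
step_arm([
  [[-1,0,0.9,1,0,0,0],[-1,0,0.9,1,0,0,0],[-1,0,0.9,0.6,0,0,0],[-1,0,0,0,0,0,0],[-1,0,0,0,0,0,0]],
])

```text
time: 9.75
tcp_pos: [0.4719, -0.0412, 0.3597]
orientation: [-90.0, -0.1, -165.3]
wrist_force: [-1.0, -0.8, 0.7]
gripper_width: 1.0
```

```bash
python3 - <<'E'
from h import *
print(arm.read_state())
c=get_calibration("wrist");im=capture("wrist");np.savez("w3.npz",im=im,**c)
cv2.imwrite("pics/w3.png",cv2.resize(im[:,:,::-1],(768,576)))
im=capture("scene"); crop(im,"s3.png",150,150,300,260,5)
im=capture("top"); cv2.imwrite("pics/t3.png",im[:,:,::-1])
E
```

```text
{'time': 9.75, 'joints': array([-1.42455240e+01,  1.00111364e+01,  7.95504804e+01, -2.86827853e-02,
        9.05083100e+01,  6.10123865e+01]), 'qvel': array([-0.71100154,  0.43387831,  0.36952949,  0.00704243,  0.00275702,
        0.15871662]), 'joint_torque': array([ 5.96006513e-01, -3.72581434e+01, -2.71655309e+01,  1.16689182e-01,
       -2.73393688e-02,  8.90031777e-03]), 'tcp_pos': array([ 0.47193799, -0.04115819,  0.35971761]), 'orientation': array([-9.00087991e+01, -7.50664682e-02, -1.65258142e+02]), 'wrist_force': array([-1.04418432, -0.80509603,  0.69466361]), 'ft_torque': array([-0.01090303,  0.03605459,  0.03782514]), 'gripper_width': 1.0003398593175663}
```

View pics/w3.png

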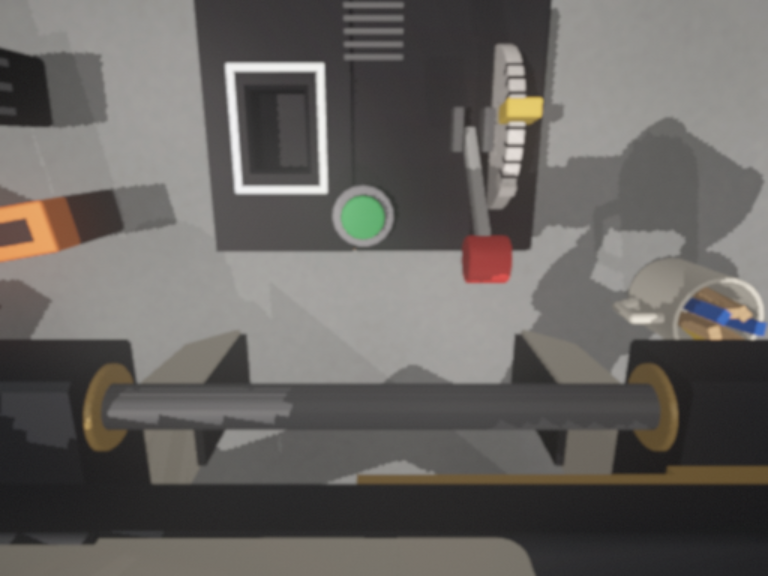

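View pics/s3.png

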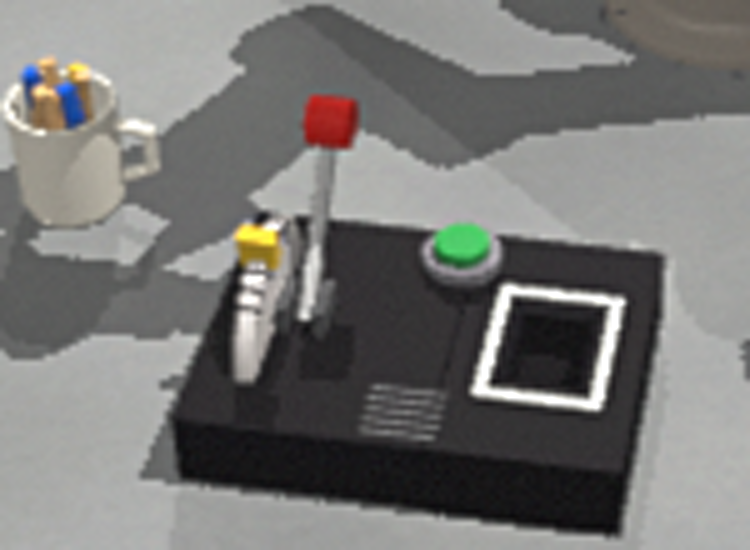

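```bash
cat > fit4.py <<'E'
from h import *
from scipy.optimize import least_squares
d=np.load("w3.npz"); W={k:d[k] for k in d.files if k!="im"}
S=get_calibration("scene"); sim=capture("scene")
a,b=.0557,.0431
V={"wrist":(W,d["im"],[(u/1.5-.17,v/1.5-.17) for u,v in ((225,62),(325.5,62),(328.5,194),(235,194.5),(217,250),(531,250))],
   [(a,.075+b,0),(a,.075-b,0),(-a,.075-b,0),(-a,.075+b,0),(-.11,.14,0),(-.11,-.16,0)]),
 "scene":(S,sim,[((u+.5)/5-.5+150,(v+.5)/5-.5+150) for u,v in ((499,284),(627,296),(604,411),(471,394),(175,416),(625,470),(665,257))],
   [(-a,.075-b,0),(-a,.075+b,0),(a,.075+b,0),(a,.075-b,0),(.11,-.16,0),(.11,.14,0),(-.11,.14,0)])}
def T(p,L):
    c,s=np.cos(p[2]),np.sin(p[2]); return np.array([p[0]+c*L[0]-s*L[1],p[1]+s*L[0]+c*L[1],.06+L[2]])
def hull(c,pts,K=8): return cv2.convexHull(np.array([(proj(c,X)+.5)*K-.5 for X in pts]).astype(np.float32).reshape(-1,1,2)).astype(np.int32)
def model(kind,p,th):
    u=np.array([np.sin(th-.75),0,np.cos(th-.75)]); t=np.array([u[2],0,-u[0]])
    if kind=="rider":
        o=np.array([0,-.12,-.005])+.075*u; return [T(p,o+i*.007*t+np.array([0,j*.013,0])+g*.014*u) for i in(-1,1) for j in(-1,1) for g in(-1,1)]
    o=np.array([0,-.095,-.005])+.14*u
    return [T(p,o+np.array([.018*np.cos(f),j*.016,.018*np.sin(f)])) for f in np.linspace(0,6.28,25) for j in(-1,1)]
sel={"rider":lambda h:(h[...,0]>20)&(h[...,0]<33)&(h[...,1]>120)&(h[...,2]>80),"knob":lambda h:((h[...,0]<6)|(h[...,0]>172))&(h[...,1]>140)&(h[...,2]>60)}
if __name__=="__main__":
  q=least_squares(lambda p:np.concatenate([proj(V[n][0],T(p,L))-uv for n in V for uv,L in zip(V[n][2],V[n][3])]),[.55,0,.25]); print("joint",q.x,np.round(q.fun.reshape(-1,2),1).tolist())
  for n,(c,im,uvs,Ls) in V.items():
    q=least_squares(lambda p:np.concatenate([proj(c,T(p,L))-uv for uv,L in zip(uvs,Ls)]),[.55,0,.25]); p=q.x
    print(n,p,np.degrees(p[2]),"rms",np.sqrt((q.fun**2).mean()), "socket",T(p,(0,.075,0)))
    hsv=cv2.cvtColor(im,cv2.COLOR_RGB2HSV)
    for kind,rng in (("rider",np.arange(.6,1.3,.02)),("knob",np.arange(-.1,.2,.02))):
        m=sel[kind](hsv); uv=proj(c,np.mean(model(kind,p,rng.mean()),0)).astype(int); z=np.zeros_like(m); z[max(uv[1]-30,0):uv[1]+30,uv[0]-30:uv[0]+30]=1; m&=z
        M=cv2.resize(m.astype(np.float32),None,fx=8,fy=8,interpolation=cv2.INTER_LINEAR)>.5
        sc=[];cen=[]
        for th in rng:
            h0=np.zeros(M.shape,np.uint8); cv2.fillConvexPoly(h0,hull(c,model(kind,p,th)),1); h0=h0>0
            sc.append((h0&M).sum()/(h0|M).sum()); ys,xs=np.nonzero(h0); cen.append((xs.mean()/8,ys.mean()/8))
        i=int(np.argmax(sc)); ys,xs=np.nonzero(M)
        print("  ",kind,m.sum(),"best",round(rng[i],3),np.round(sc[max(0,i-3):i+4],2),"mask c",xs.mean()/8,ys.mean()/8,"model c",cen[i])
E
python3 fit4.py
```

```text
joint [ 0.5506222  -0.00314932  0.26041117] [[-0.5, 0.4], [-0.6, 0.2], [0.0, -0.2], [-0.2, -0.4], [-0.5, 1.2], [1.2, 0.9], [0.5, 1.0], [-0.6, 1.3], [-0.6, 0.5], [0.2, 0.9], [-1.5, 1.0], [-0.4, 1.3], [-0.1, -0.2]]
wrist [ 0.55101437 -0.00328374  0.25926016] 14.8545127114738 rms 0.5991772565659644 socket [0.53178695 0.06920975 0.06      ]
   rider 420 best 0.9 [0.49 0.6  0.72 0.78 0.77 0.7  0.64] mask c 348.1355469913613 73.14129989574025 model c (np.float64(347.5896123823144), np.float64(73.96555461208438))
   knob 831 best 0.0 [0.65 0.7  0.75 0.76 0.74 0.68 0.62] mask c 325.6835167419112 172.79157731376975 model c (np.float64(325.1739756288748), np.float64(173.02025938858407))
scene [ 0.54638868 -0.00378256  0.26300845] 15.069274088569449 rms 0.5114136463935073 socket [0.52688967 0.06863835 0.06      ]
   rider 55 best 0.92 [0.67 0.69 0.7  0.7  0.67 0.63 0.57] mask c 201.63887299771167 199.06893592677346 model c (np.float64(201.98676259729618), np.float64(199.6092021712413))
   knob 91 best 0.0 [0.75 0.78 0.79 0.79 0.79 0.79 0.78] mask c 215.85474137931035 174.08646551724138 model c (np.float64(216.33392268607525), np.float64(174.3193490799231))
```

Emit:
step_arm([
  [[-1,0,1,0,0,0,0],[-1,0,1,0,0,0,0],[-1,0,1,0,0,0,0],[-1,0,1,0,0,0,0],[-1,0,1,0,0,0,0]],
])

```text
time: 10.58
tcp_pos: [0.4722, 0.1097, 0.3601]
orientation: [-90.0, -0.0, -165.3]
wrist_force: [0.6, 0.0, 0.5]
gripper_width: 0.999
```

Emit:
step_arm([
  [[-1,-0.2,1,0,0,0,0],[-1,-0.2,1,0,0,0,0],[-1,-0.2,1,0,0,0,0],[-1,-0.2,1,0,0,0,0],[-1,-0.2,1,0,0,0,0]],
])

```text
time: 11.2
tcp_pos: [0.4422, 0.2597, 0.36]
orientation: [-90.0, -0.0, -165.3]
wrist_force: [-0.8, -0.7, -0.2]
gripper_width: 0.999
```

Emit:
step_arm([
  [[-1,0,0.6,0,0,0,0],[-1,0,0.6,0,0,0,0],[-1,0,0,0,0,0,0],[-1,0,0,0,0,0,0]],
])

```text
time: 11.7
tcp_pos: [0.4424, 0.2946, 0.3604]
orientation: [-90.0, -0.0, -165.3]
wrist_force: [-0.6, -0.2, 0.4]
gripper_width: 0.999
```

```bash
python3 - <<'E'
from h import *
c=get_calibration("wrist");im=capture("wrist");np.savez("w4.npz",im=im,**c)
cv2.imwrite("pics/w4.png",cv2.resize(im[:,:,::-1],(768,576)))
for X in ([.504,.326,0],[.412,.261,0],[.354,.378,0],[.263,.373,0]): print(proj(c,X),proj(c,X[:2]+[.116]))
print(arm.read_state()["tcp_pos"])
E
```

```text
[244.2290505  100.57723519] [241.57224757 101.63867029]
[269.1314148  168.34357716] [273.33636724 187.5181997 ]
[190.57242824 184.04971759] [173.9766911  207.05054334]
[182.4489995  234.64469459] [164.70631168 269.06343176]
[0.44242481 0.29453192 0.36051734]
```

View pics/w4.png

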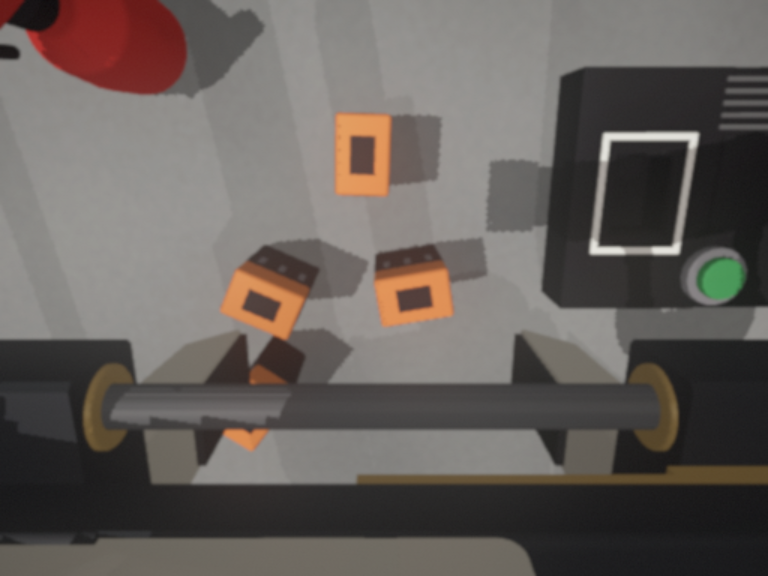

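```bash
python3 - <<'E'
from h import *
d=np.load("w4.npz");c={k:d[k] for k in d.files if k!="im"};im=d["im"]
h=cv2.cvtColor(im,cv2.COLOR_RGB2HSV)
m=((h[...,0]>5)&(h[...,0]<22)&(h[...,1]>110)&(h[...,2]>120)).astype(np.uint8); m[:70]=0;m[135:]=0;m[:,:215]=0;m[:,270:]=0
cnt=max(cv2.findContours(m,cv2.RETR_EXTERNAL,cv2.CHAIN_APPROX_NONE)[0],key=cv2.contourArea)
print(cv2.boundingRect(cnt),cv2.minAreaRect(cnt))
(cx,cy),_,_=cv2.minAreaRect(cnt)
X,e=tri([(c,(cx,cy)),(get_calibration("scene"),(337,222.8)),(get_calibration("top"),(180.6,167.3))]); print(X,e)
for z in (.116,X[2]):
    W=np.array([atz(c,q,z)[:2] for q in cnt.reshape(-1,2).astype(float)]); print(z,cv2.minAreaRect((W*1000).astype(np.float32)))
# socket outline in this view
m=(im.min(2)>150).astype(np.uint8); m[:80]=0;m[175:]=0;m[:,:385]=0;m[:,470:]=0
cnt=max(cv2.findContours(m,cv2.RETR_EXTERNAL,cv2.CHAIN_APPROX_NONE)[0],key=cv2.contourArea)
W=np.array([atz(c,q,.06)[:2] for q in cnt.reshape(-1,2).astype(float)]); print("sock",cv2.minAreaRect((W*1000).astype(np.float32)))
E
```

```text
(224, 75, 37, 56) ((242.0, 102.5), (55.0, 36.0), 90.0)
[0.50154148 0.32462757 0.11799819] [[0.1, 1.5], [-0.1, 0.1], [-0.2, -0.3]]
0.116 ((502.4183654785156, 325.130126953125), (62.86766052246094, 42.582794189453125), 13.432230949401855)
0.11799818596844094 ((502.4701843261719, 325.0735778808594), (62.554866790771484, 42.37092590332031), 13.432235717773438)
sock ((531.9224243164062, 70.03366088867188), (110.4871826171875, 85.29314422607422), 14.80253791809082)
```

Emit:
step_arm([
  [[-1,1,0.5,0,0,0,0],[-1,1,0.5,-0.6,0,0,0],[-1,0,0,-1,0,0,0],[-1,0,0,-1,0,0,0],[-1,0,0,-1,0,0,0]],
])

```text
time: 12.38
tcp_pos: [0.5025, 0.3244, 0.2517]
orientation: [-90.0, 0.0, -165.3]
wrist_force: [0.3, -0.8, 0.1]
gripper_width: 0.999
```

Emit:
step_arm([
  [[-1,0,0,-1,0,0,0],[-1,0,0,-1,0,0,0],[-1,0,0,-0.5,0,0,0],[-1,0,0,0,0,0,0]],
])

```text
time: 12.88
tcp_pos: [0.5021, 0.3246, 0.177]
orientation: [-90.0, -0.1, -165.3]
wrist_force: [-1.0, 0.3, -1.2]
gripper_width: 1.003
```

```bash
python3 - <<'E'
from h import *
im=capture("wrist"); cv2.imwrite("pics/w5.png",im[:,:,::-1])
print(arm.read_state()["tcp_pos"])
E
```

```text
[0.50259959 0.3250417  0.17812965]
```

View pics/w5.png

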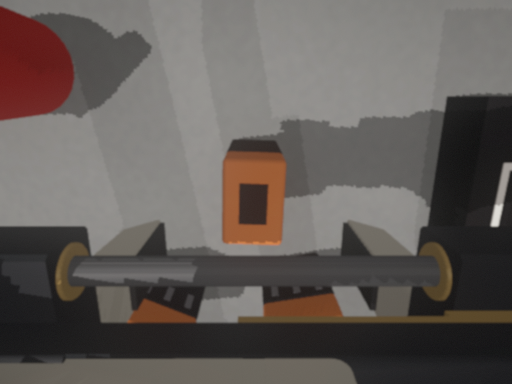

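Emit:
step_arm([
  [[-1,0,0,-1,0,0,0],[-1,0,0,-1,0,0,0],[-1,0,0,-1,0,0,0],[-1,0,0,-0.73,0,0,0],[-1,0,0,0,0,0,0]],
])

```text
time: 13.55
tcp_pos: [0.5021, 0.3251, 0.0655]
orientation: [-90.0, -0.1, -165.3]
wrist_force: [0.1, 0.6, 0.5]
gripper_width: 1.002
```

Emit:
step_arm([
  [[1,0,0,0,0,0,0],[1,0,0,0,0,0,0],[1,0,0,0,0,0,0],[1,0,0,0,0,0,0],[1,0,0,0,0,0,0]],
])

```text
time: 14.18
tcp_pos: [0.5022, 0.3252, 0.0658]
orientation: [-90.0, 0.0, -165.3]
wrist_force: [0.2, -0.2, 0.8]
gripper_width: 0.508
```

Emit:
step_arm([
  [[1,0,0,0,0,0,0],[1,0,0,0,0,0,0],[1,0,0,0.3,0,0,0],[1,0,0,0,0,0,0]],
])

```text
time: 14.68
tcp_pos: [0.5023, 0.3253, 0.075]
orientation: [-90.0, 0.0, -165.3]
wrist_force: [0.1, 0.6, -4.8]
gripper_width: 0.48
```

Emit:
step_arm([
  [[1,0,0,0.8,0,0,0],[1,0,0,1,0,0,0],[1,0,0,1,0,0,0],[1,0.1,-0.5,0.8,0,0,0],[1,0.1,-0.8,0,0,0,0]],
])

```text
time: 15.3
tcp_pos: [0.509, 0.2867, 0.1846]
orientation: [-90.0, 0.2, -165.2]
wrist_force: [0.7, 0.3, -4.6]
gripper_width: 0.483
```

Emit:
step_arm([
  [[1,0.1,-0.9,0,0,0,0],[1,0.1,-0.9,0,0,0,0],[1,0.1,-0.9,0,0,0,0],[1,0.1,-0.9,0,0,0,0],[1,0.1,-0.9,0,0,0,0]],
])

```text
time: 15.92
tcp_pos: [0.5228, 0.1503, 0.1822]
orientation: [-90.0, -0.1, -165.3]
wrist_force: [0.7, -0.9, -4.6]
gripper_width: 0.482
```

Emit:
step_arm([
  [[1,0.1,-0.9,0,0,0,0],[1,0.1,-0.9,0,0,0,0],[1,0.1,-0.9,0,0,0,0],[1,0.08,0,0,0,0,0],[1,0,0,0,0,0,0]],
])

```text
time: 16.55
tcp_pos: [0.5345, 0.0705, 0.1824]
orientation: [-90.0, -0.0, -165.3]
wrist_force: [-0.8, 0.3, -5.3]
gripper_width: 0.483
```

```bash
python3 - <<'E'
from h import *
s=arm.read_state();print(s["tcp_pos"],s["wrist_force"])
c=get_calibration("wrist");im=capture("wrist"); np.savez("w6.npz",im=im,**c);cv2.imwrite("pics/w6.png",cv2.resize(im[:,:,::-1],(768,576)))
im=capture("scene"); crop(im,"s6.png",180,110,310,240,5)
im=capture("top"); crop(im,"t6.png",200,110,310,200,6)
E
```

```text
[0.53449664 0.07053876 0.18239809] [-0.78573185  0.26064208 -5.30625996]
```

View pics/w6.png

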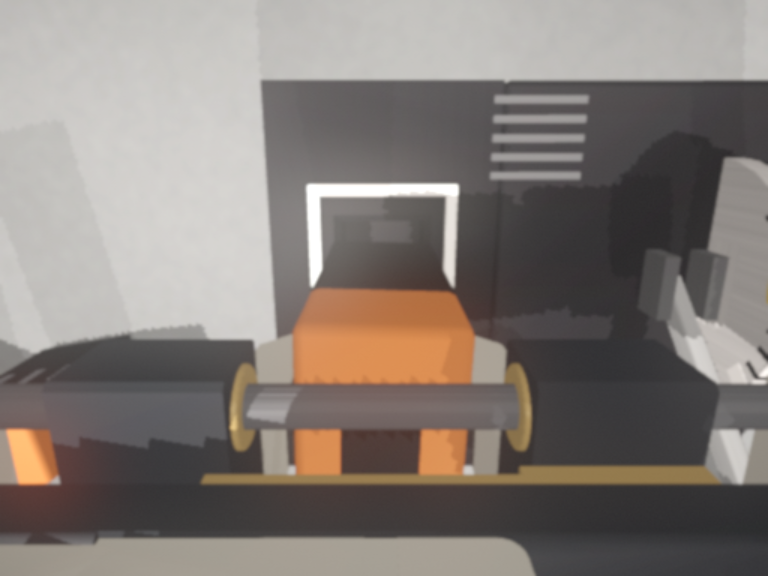

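View pics/s6.png

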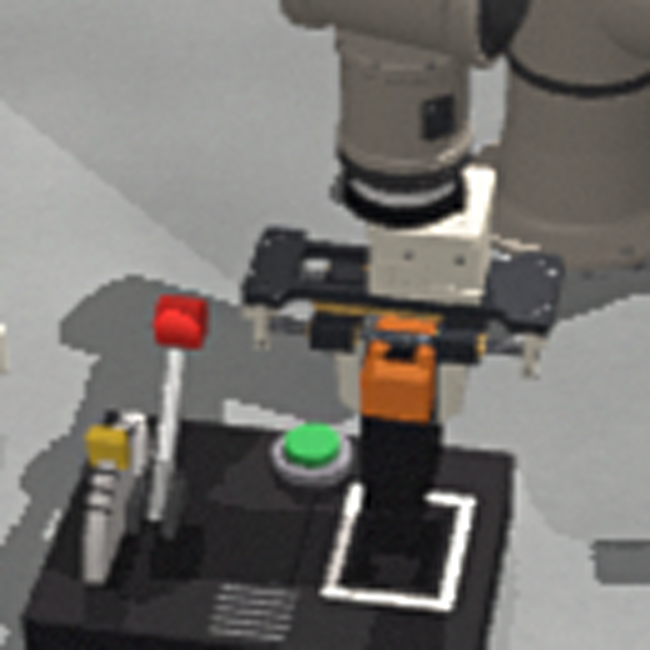

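```bash
python3 - <<'E'
from h import *
d=np.load("w6.npz");c={k:d[k] for k in d.files if k!="im"}
t=np.array([.5345,.0705]); y=np.radians(14.7); ex=np.array([np.cos(y),np.sin(y)]); ey=np.array([-ex[1],ex[0]])
for z,pts in ((.06,[(306,184),(460,184)]),(.06,[(457,286),(315,286)]),(.182+.05,[(308,291),(466,291)]),(.06,[(262,80)])):
    for u,v in pts:
        w=atz(c,((u+.5)/1.5-.5,(v+.5)/1.5-.5),z)[:2]; print(z,(u,v),w,"rel",np.round([(w-t)@ex,(w-t)@ey],4))
E
```

```text
0.06 (306, 184) [0.57419143 0.12475941] rel [0.0522 0.0424]
0.06 (460, 184) [0.59620072 0.04153488] rel [ 0.0523 -0.0437]
0.06 (457, 286) [0.53908001 0.02561762] rel [-0.007  -0.0446]
0.06 (315, 286) [0.51759375 0.10676169] rel [-0.0072  0.0394]
0.23199999999999998 (308, 291) [0.56976102 0.09744716] rel [0.0409 0.0171]
0.23199999999999998 (466, 291) [0.57898701 0.06260699] rel [ 0.041  -0.0189]
0.06 (262, 80) [0.62118272 0.15904347] rel [0.1063 0.0636]
```

```bash
python3 - <<'E'
from h import *
d=np.load("w6.npz");c={k:d[k] for k in d.files if k!="im"}
crop(d["im"],"w6c.png",190,110,330,330,4) if 0 else cv2.imwrite("pics/w6c.png",cv2.resize(d["im"][115:270,190:330,::-1],None,fx=5,fy=5,interpolation=cv2.INTER_CUBIC)[:600])
t=np.array([.5345,.0705]); y=np.radians(14.7); ex=np.array([np.cos(y),np.sin(y)]); ey=np.array([-ex[1],ex[0]])
for z,pts in ((.198,[(308,291),(466,291)]),(.124,[(318,250),(443,250)]),(.232,[(296,325),(474,325)])):
    for u,v in pts:
        w=atz(c,((u+.5)/1.5-.5,(v+.5)/1.5-.5),z)[:2]; print(z,(u,v),w,"rel",np.round([(w-t)@ex,(w-t)@ey],4))
E
```

```text
0.198 (308, 291) [0.55864398 0.09994677] rel [0.0308 0.0224]
0.198 (466, 291) [0.5707857 0.0540959] rel [ 0.0309 -0.0251]
0.124 (318, 250) [0.5542587  0.10522695] rel [0.0279 0.0286]
0.124 (443, 250) [0.56854723 0.05124056] rel [ 0.028  -0.0273]
0.232 (296, 325) [0.56098678 0.09835027] rel [0.0327 0.0202]
0.232 (474, 325) [0.57158898 0.05833139] rel [ 0.0328 -0.0212]
```

View pics/w6c.png

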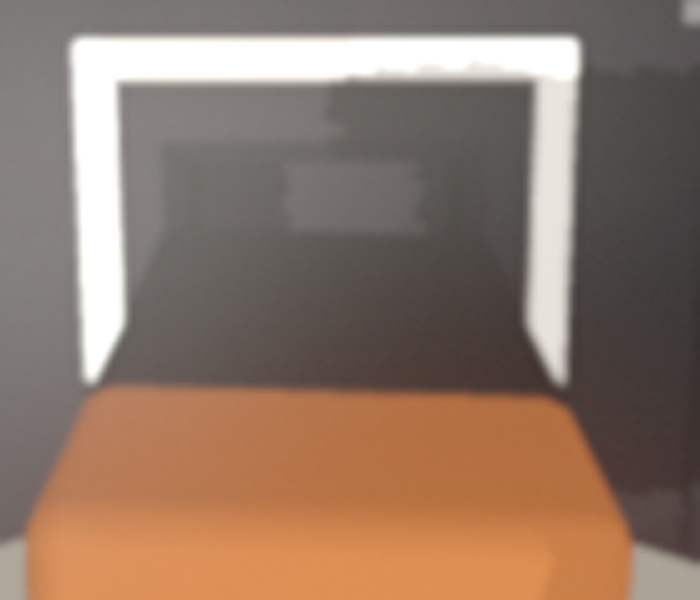

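Emit:
step_arm([
  [[1,-0.085,-0.035,0,0,0,0],[1,0,0,-0.6,0,0,0],[1,0,0,-0.7,0,0,0],[1,0,0,-0.6,0,0,0],[1,0,0,0,0,0,0]],
])

```text
time: 17.32
tcp_pos: [0.5309, 0.0695, 0.1245]
orientation: [-90.0, -0.2, -165.2]
wrist_force: [-0.1, 0.6, -4.5]
gripper_width: 0.478
```

Emit:
step_arm([
  [[1,0,0,-0.2,0,0,0],[1,0,0,-0.2,0,0,0],[1,0,0,0,0,0,0]],
])

```text
time: 17.7
tcp_pos: [0.5318, 0.0692, 0.1134]
orientation: [-90.0, -0.0, -165.3]
wrist_force: [-0.6, -0.1, -5.2]
gripper_width: 0.48
```

Emit:
step_arm([
  [[1,0,0,-0.3,0,0,0],[1,0,0,-0.3,0,0,0],[1,0,0,0,0,0,0]],
])

```text
time: 18.08
tcp_pos: [0.5313, 0.0691, 0.0946]
orientation: [-90.0, -0.1, -165.3]
wrist_force: [1.3, -0.1, -5.0]
gripper_width: 0.481
```

Emit:
step_arm([
  [[1,0,0,-0.15,0,0,0],[1,0,0,-0.1,0,0,0],[1,0,0,0,0,0,0]],
])

```text
time: 18.45
tcp_pos: [0.5319, 0.0692, 0.0879]
orientation: [-90.0, -0.0, -165.3]
wrist_force: [0.3, 0.1, -4.5]
gripper_width: 0.479
```

Emit:
step_arm([
  [[1,0,0,-0.08,0,0,0],[1,0,0,-0.08,0,0,0],[1,0,0,0,0,0,0]],
])

```text
time: 18.82
tcp_pos: [0.5325, 0.0692, 0.0857]
orientation: [-90.0, 0.1, -165.3]
wrist_force: [-5.3, -1.0, 13.8]
gripper_width: 0.48
```

Emit:
step_arm([
  [[1,0,0,-0.06,0,0,0],[1,0,0,0,0,0,0],[-1,0,0,0.06,0,0,0],[-1,0,0,0,0,0,0],[-1,0,0,0,0,0,0]],
])

```text
time: 19.45
tcp_pos: [0.5321, 0.0692, 0.0832]
orientation: [-90.0, 0.0, -165.3]
wrist_force: [0.1, 0.6, -0.9]
gripper_width: 0.757
```

Emit:
step_arm([
  [[-1,0,0,0,0,0,0],[-1,0,0,0,0,0,0],[-1,0,0,1,0,0,0],[-1,0,0,1,0,0,0],[-1,0,0,1,0,0,0]],
])

```text
time: 20.08
tcp_pos: [0.5319, 0.0692, 0.1741]
orientation: [-90.0, -0.0, -165.3]
wrist_force: [1.4, -0.5, -0.9]
gripper_width: 1.003
```

Emit:
step_arm([
  [[-1,0,0,1,0,0,0],[-1,0,0,1,0,0,0],[-1,-0.5,-0.5,1,0,0,0],[-1,-0.8,-1,1,0,0,0],[-1,-0.8,-1,1,0,0,0]],
])

```text
time: 20.7
tcp_pos: [0.4682, -0.0064, 0.3241]
orientation: [-90.0, -0.0, -165.2]
wrist_force: [1.2, 0.8, 0.3]
gripper_width: 1.0
```

Emit:
step_arm([
  [[-1,0,-1,0.8,0,0,0],[-1,0,0,0.5,0,0,0],[-1,0,0,0,0,0,0]],
])

```text
time: 21.08
tcp_pos: [0.4694, -0.0362, 0.3632]
orientation: [-89.9, 0.1, -165.3]
wrist_force: [-0.5, 0.4, 0.3]
gripper_width: 1.003
```

```bash
python3 - <<'E'
from h import *
s=arm.read_state();print(s["time"],s["tcp_pos"],s["wrist_force"])
c=get_calibration("wrist");im=capture("wrist"); np.savez("w7.npz",im=im,**c);cv2.imwrite("pics/w7.png",cv2.resize(im[:,:,::-1],(768,576)))
im=capture("scene"); crop(im,"s7.png",170,140,310,260,5)
E
```

```text
21.075 [ 0.46936214 -0.036193    0.36315269] [-0.48685659  0.40111497  0.29023179]
```

View pics/w7.png

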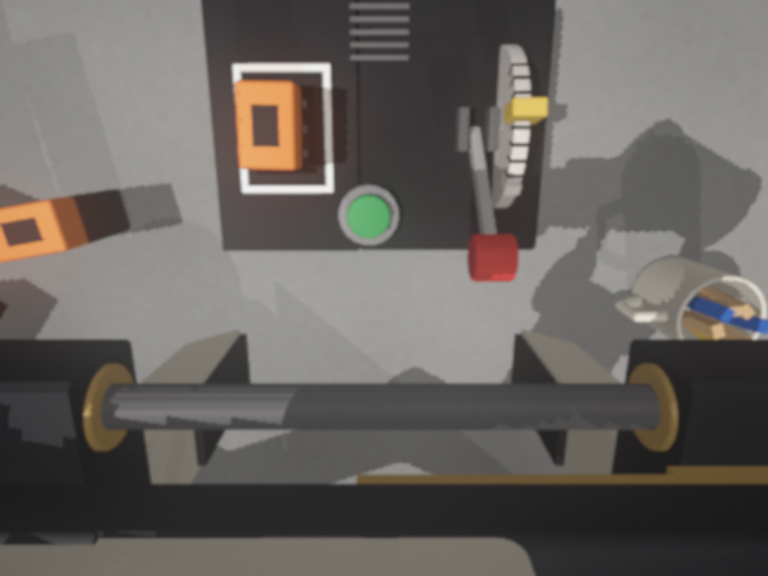

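View pics/s7.png

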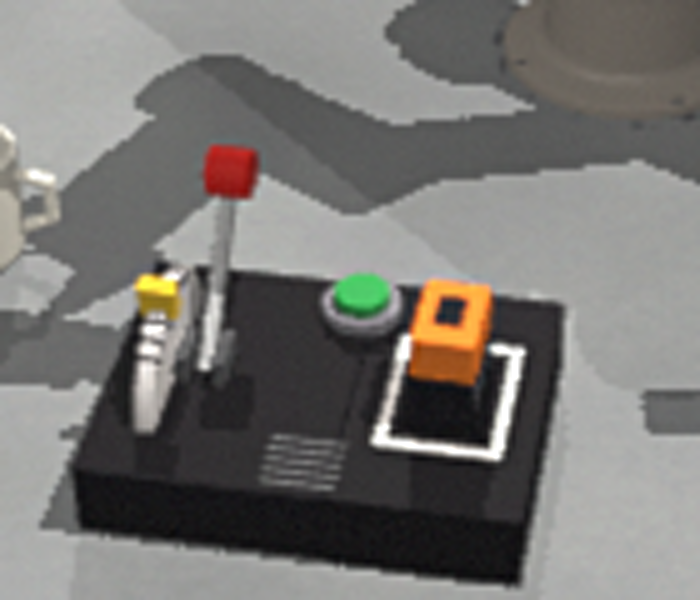

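```bash
python3 - <<'E'
from fit4 import *
d=np.load("w7.npz"); c={k:d[k] for k in d.files if k!="im"}; im=d["im"]
h=cv2.cvtColor(im,cv2.COLOR_RGB2HSV); m=sel["knob"](h); m[:,:300]=0;m[:,360:]=0;m[:140]=0;m[200:]=0
ys,xs=np.nonzero(m); cen=(xs.mean(),ys.mean()); print(cen, xs.min(),xs.max(),ys.min(),ys.max())
p=[.5508,-.0033,.2585]
for p in ([.5508,-.0033,.2585],[.5494,-.0032,.2555]):
  for th in (-.02,0,.05):
    P=np.mean(model("knob",p,th),0); print(P,proj(c,P),proj(S,P))
sm=sel["knob"](cv2.cvtColor(sim,cv2.COLOR_RGB2HSV)); sm[:,:205]=0;sm[:,230:]=0;sm[:150]=0;sm[190:]=0; ys,xs=np.nonzero(sm); sc=(xs.mean(),ys.mean())
print(sc,tri([(c,cen),(S,sc)]))
E
```

```text
(np.float64(329.33092659446453), np.float64(171.06016847172083)) 314 344 156 186
[ 0.48155175 -0.11987525  0.15550636] [327.54415198 172.44518679] [215.79355696 174.85536296]
[ 0.48351383 -0.11935644  0.15743531] [328.02260552 171.06917939] [215.6249142  174.75803498]
[ 0.48857871 -0.11801721  0.16207677] [329.21895059 167.37147346] [215.19216556 174.58362823]
[ 0.47980234 -0.11956698  0.15550636] [326.80700657 173.8258182 ] [216.11290697 174.60159875]
[ 0.48176596 -0.11905406  0.15743531] [327.28552936 172.46029578] [215.94323865 174.50371016]
[ 0.48683484 -0.11773003  0.16207677] [328.48275881 168.7891974 ] [215.50778164 174.32782579]
(np.float64(215.41758241758242), np.float64(173.64835164835165)) (array([ 0.48477363, -0.11914344,  0.163157  ]), [[-0.0, 0.0], [-0.0, -0.0]])
```

Emit:
step_arm([
  [[-1,0.2,-1,0,0,0,0],[-1,0.2,-1,-0.5,0,0,0],[-1,0.07,-0.8,-0.9,0,0,0],[-1,0,0,-1,0,0,0],[-1,0,0,-1,0,0,0]],
])

```text
time: 21.85
tcp_pos: [0.4827, -0.1196, 0.2583]
orientation: [-90.1, -0.1, -165.3]
wrist_force: [1.1, -0.5, 0.0]
gripper_width: 0.999
```

Emit:
step_arm([
  [[-1,0,0,-1,0,0,0],[-1,0,0,-1,0,0,0],[-1,0,0,-1,0,0,0],[-1,0,0,-1,0,0,0],[-1,0,0,0,0,0,0]],
])

```text
time: 22.48
tcp_pos: [0.4813, -0.1187, 0.1379]
orientation: [-90.2, -0.3, -165.2]
wrist_force: [0.9, -0.8, 0.9]
gripper_width: 1.002
```

```bash
python3 - <<'E'
from h import *
s=arm.read_state();print(s["time"],s["tcp_pos"],s["wrist_force"])
im=capture("wrist"); cv2.imwrite("pics/w8.png",im[:,:,::-1])
E
```

```text
22.475 [ 0.48131924 -0.1186912   0.13790563] [ 0.89145184 -0.81469436  0.85003586]
```

View pics/w8.png

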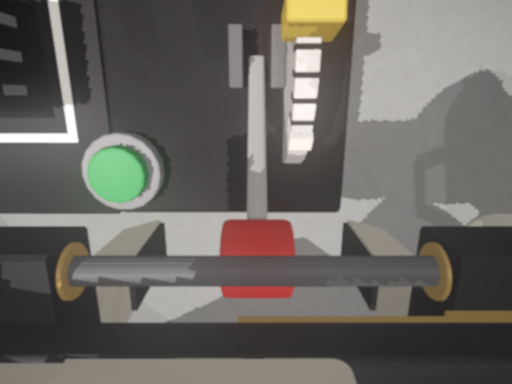

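Emit:
step_arm([
  [[1,0,0,0,0,0,0],[1,0,0,0,0,0,0],[1,0,0,0,0,0,0],[1,0,0,0,0,0,0],[1,0,0,0,0,0,0]],
])

```text
time: 23.15
tcp_pos: [0.4832, -0.1199, 0.1405]
orientation: [-90.0, 0.0, -165.3]
wrist_force: [0.0, 0.1, -0.2]
gripper_width: 0.499
```

Emit:
step_arm([
  [[1,0,0,0,0,0,0],[1,0,0,0,0,0,0]],
])

```text
time: 23.4
tcp_pos: [0.4831, -0.1199, 0.1403]
orientation: [-90.0, -0.0, -165.3]
wrist_force: [-0.5, -1.1, 0.1]
gripper_width: 0.347
```

Emit:
step_arm([
  [[1,0.72,0.19,0.57,0,0,0],[1,0.81,0.215,0.4,0,0,0],[1,0.87,0.23,0.23,0,0,0],[1,0.9,0.24,0.05,0,0,0],[1,0.54,0.14,-0.06,0,0,0]],
])

```text
time: 24.02
tcp_pos: [0.5979, -0.0896, 0.1755]
orientation: [-90.0, -0.2, -165.2]
wrist_force: [-5.1, -3.1, 0.1]
gripper_width: 0.344
```

Emit:
step_arm([
  [[1,0,0,0,0,0,0],[1,0,0,0,0,0,0]],
])

```text
time: 24.28
tcp_pos: [0.5982, -0.0895, 0.1755]
orientation: [-90.0, 0.0, -165.3]
wrist_force: [3.2, -1.3, -5.9]
gripper_width: 0.347
```

```bash
python3 - <<'E'
from h import *
s=arm.read_state();print(s["time"],s["tcp_pos"],s["wrist_force"])
c=get_calibration("wrist");im=capture("wrist"); np.savez("w9.npz",im=im,**c);cv2.imwrite("pics/w9.png",cv2.resize(im[:,:,::-1],(768,576)))
im=capture("scene"); crop(im,"s9.png",170,140,310,260,5)
E
```

```text
24.275 [ 0.59822833 -0.08950528  0.17551114] [ 3.20088925 -1.27781811 -5.86711728]
```

View pics/w9.png

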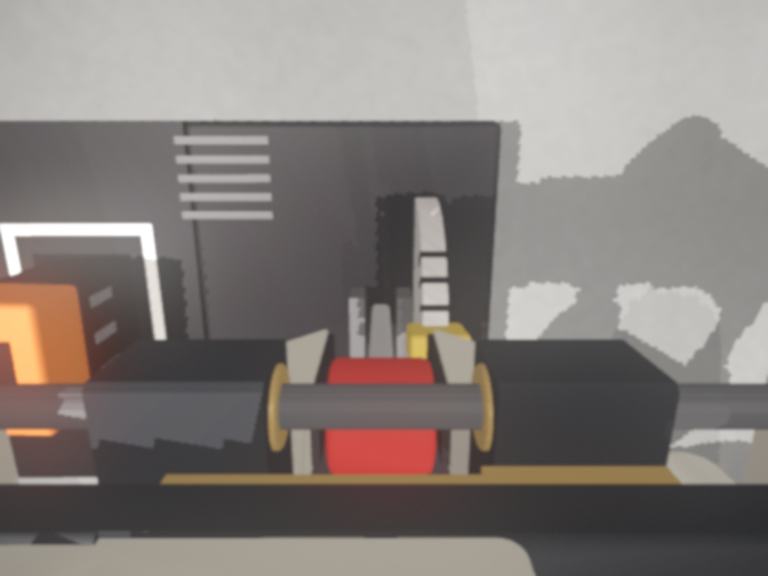

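View pics/s9.png

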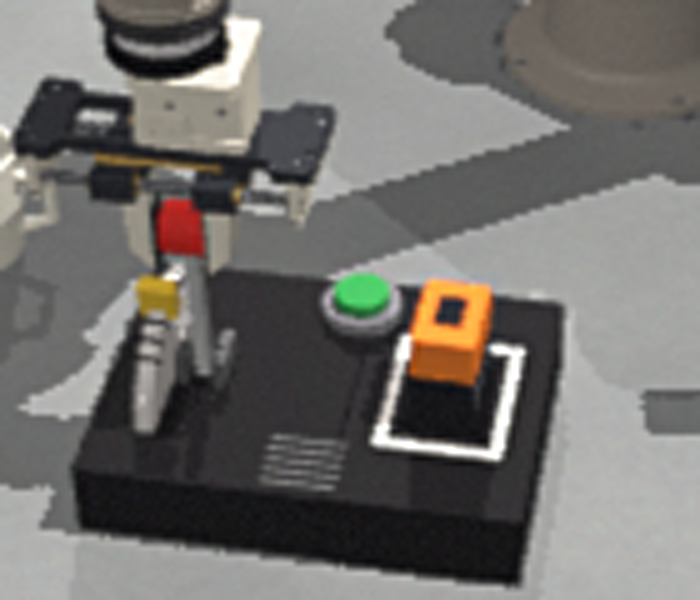

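Emit:
step_arm([
  [[-1,0,0,0,0,0,0],[-1,0,0,0,0,0,0],[-1,0,0,0,0,0,0],[-1,0,0,0,0,0,0],[-1,0,0,0,0,0,0]],
])

```text
time: 25.0
tcp_pos: [0.5983, -0.0894, 0.1761]
orientation: [-90.0, 0.0, -165.3]
wrist_force: [0.1, 0.6, 0.2]
gripper_width: 0.842
```

Emit:
step_arm([
  [[-1,0,0,1,0,0,0],[-1,0,0,1,0,0,0],[-1,-0.6,0,1,0,0,0],[-1,-1,0,1,0,0,0],[-1,-1,0,1,0,0,0]],
])

```text
time: 25.62
tcp_pos: [0.5194, -0.0893, 0.3269]
orientation: [-90.0, -0.0, -165.3]
wrist_force: [0.6, 0.7, 0.3]
gripper_width: 0.996
```

Emit:
step_arm([
  [[-1,-1,0,0.6,0,0,0],[-1,-0.6,0,0.6,0,0,0],[-1,0,0,0,0,0,0],[-1,0,0,0,0,0,0]],
])

```text
time: 26.12
tcp_pos: [0.4727, -0.0894, 0.3613]
orientation: [-90.0, -0.0, -165.3]
wrist_force: [-0.6, 0.1, -0.2]
gripper_width: 1.003
```

```bash
python3 - <<'E'
from h import *
s=arm.read_state();print(s["time"],s["tcp_pos"],s["orientation"])
c=get_calibration("wrist");im=capture("wrist"); np.savez("w10.npz",im=im,**c);cv2.imwrite("pics/w10.png",cv2.resize(im[:,:,::-1],(768,576)))
im=capture("scene"); np.save("s10.npy",im); crop(im,"s10.png",170,140,310,260,5)
E
```

```text
26.125 [ 0.47266928 -0.0893822   0.36127732] [-9.00208039e+01 -2.97678634e-02 -1.65265015e+02]
```

View pics/w10.png

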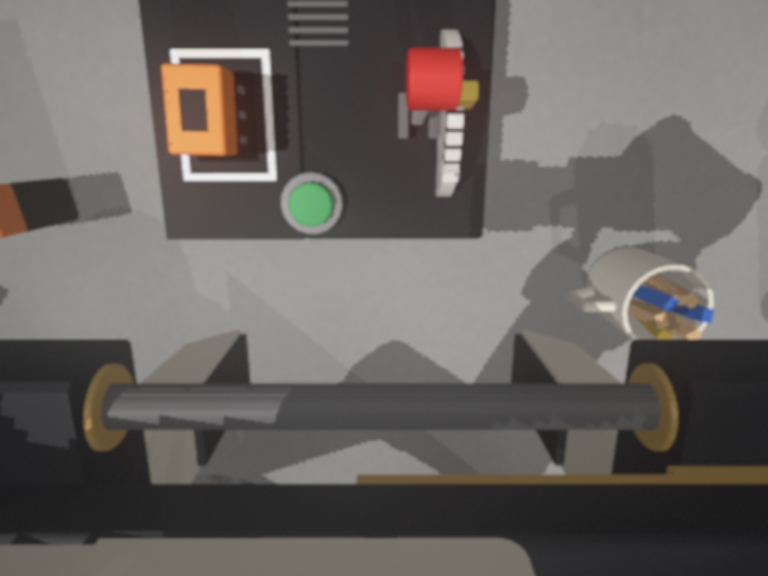

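View pics/s10.png

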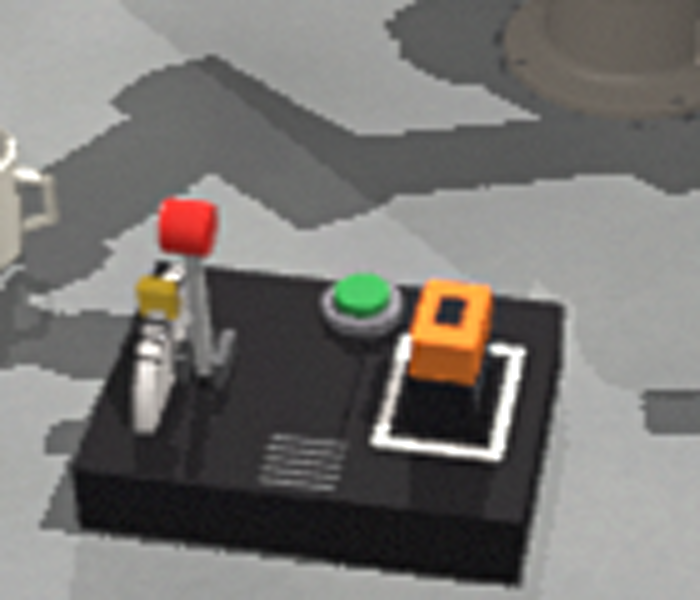

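```bash
cat > fit5.py <<'E'
from fit4 import *
from scipy.optimize import minimize_scalar
def ld(f):
    d=np.load(f); return {k:d[k] for k in d.files if k!="im"},d["im"]
def ang(kind,c,im,p,th0):
    h=cv2.cvtColor(im,cv2.COLOR_RGB2HSV); m=sel[kind](h)
    uv=proj(c,np.mean(model(kind,p,th0),0)); z=np.zeros_like(m); u,v=uv.astype(int); r=26; z[max(v-r,0):v+r,u-r:u+r]=1; m&=z
    n,l,st,ce=cv2.connectedComponentsWithStats(m.astype(np.uint8)); k=1+np.argmax(st[1:,4]); M=l==k
    ys,xs=np.nonzero(M); cen=np.array([xs.mean(),ys.mean()]); box=(xs.min(),ys.min(),xs.max()+1,ys.max()+1)
    def cm(th):
        hp=hull(c,model(kind,p,th),16); mo=cv2.moments(hp); b=cv2.boundingRect(hp)
        return np.array([mo["m10"]/mo["m00"],mo["m01"]/mo["m00"]])/16-.5,np.array([b[0],b[1],b[0]+b[2],b[1]+b[3]])/16,mo["m00"]/256
    q=minimize_scalar(lambda t:((cm(t)[0]-cen)**2).sum(),bounds=(th0-.4,th0+.4),method="bounded")
    a,b,ar=cm(q.x); print(kind,"th %.3f"%q.x,"resid",np.round(a-cen,1),"area",M.sum(),round(ar),"box",box,np.round(b,1))
if __name__=="__main__":
    for p in ([.5508,-.0033,.2585],[.5494,-.0032,.2555]):
        print(p)
        for f,k,t in (("w1","rider",.95),("w3","rider",.95),("w7","rider",.95),("w1","knob",1.2),("w3","knob",0),("w7","knob",0),("w10","knob",.92)):
            print(f,end=" "); c,im=ld(f+".npz"); ang(k,c,im,p,t)
    p=[.5464,-.0038,.263]; im=np.load("s10.npy")
    for k,t in (("rider",.92),("knob",.92)): print("scene",end=" "); ang(k,S,im,p,t)
E
python3 fit5.py
```

```text
[0.5508, -0.0033, 0.2585]
w1 rider th 0.916 resid [-0.5  0. ] area 359 443 box (np.int64(284), np.int64(76), np.int64(310), np.int64(93)) [284.1  75.7 310.3  93.5]
w3 rider th 0.915 resid [-0.5  0. ] area 420 531 box (np.int64(333), np.int64(64), np.int64(362), np.int64(83)) [332.4  63.8 363.1  82.9]
w7 rider th 0.914 resid [-0.3 -0. ] area 412 527 box (np.int64(337), np.int64(64), np.int64(365), np.int64(83)) [335.9  63.7 366.8  82.6]
w1 knob th 1.163 resid [ 0.8 -0. ] area 1438 1503 box (np.int64(261), np.int64(13), np.int64(298), np.int64(54)) [261.8  12.9 298.6  54.8]
w3 knob th 0.000 resid [-0.6  0.5] area 831 1088 box (np.int64(311), np.int64(157), np.int64(341), np.int64(188)) [307.6 157.3 343.1 189.4]
w7 knob th 0.010 resid [-0.4 -0.2] area 831 1087 box (np.int64(314), np.int64(156), np.int64(345), np.int64(187)) [311.7 155.4 347.4 187.4]
w10 knob th 0.873 resid [ 1. -0.] area 1292 1609 box (np.int64(270), np.int64(31), np.int64(309), np.int64(67)) [270.8  28.4 310.   70.9]
[0.5494, -0.0032, 0.2555]
w1 rider th 0.939 resid [-0.9  0. ] area 359 454 box (np.int64(284), np.int64
[... 472 characters left out ...]
.1]
w3 knob th 0.030 resid [-0.6 -0.3] area 831 1107 box (np.int64(311), np.int64(157), np.int64(341), np.int64(188)) [307.4 156.4 343.2 188.9]
w7 knob th 0.030 resid [-0.7 -0.2] area 831 1097 box (np.int64(314), np.int64(156), np.int64(345), np.int64(187)) [311.3 155.3 347.3 187.5]
w10 knob th 0.879 resid [0.6 0. ] area 1360 1603 box (np.int64(270), np.int64(31), np.int64(309), np.int64(69)) [270.4  29.4 309.5  71.9]
scene rider th 0.903 resid [0.5 0.2] area 53 75 box (np.int64(197), np.int64(195), np.int64(206), np.int64(204)) [197.3 194.7 206.9 204.2]
scene knob th 0.856 resid [0.4 0.1] area 110 130 box (np.int64(202), np.int64(180), np.int64(213), np.int64(191)) [201.6 179.5 214.2 191.6]
```

Emit:
step_arm([
  [[-1,0.86,-0.51,0,0,0,0],[-1,0.86,-0.51,0,0,0,0],[-1,0.86,-0.51,0,0,0,0],[-1,0.86,-0.51,0,0,0,0],[-1,0.86,-0.51,0,0,0,0]],
])

```text
time: 26.9
tcp_pos: [0.6025, -0.1663, 0.3608]
orientation: [-90.1, -0.1, -165.2]
wrist_force: [0.5, -0.8, 0.1]
gripper_width: 1.003
```

Emit:
step_arm([
  [[-1,0,0,0,0,0,0],[-1,0,0,0,0,0,0]],
])

```text
time: 27.15
tcp_pos: [0.6011, -0.1655, 0.3611]
orientation: [-90.1, -0.1, -165.2]
wrist_force: [-0.5, -0.3, 0.3]
gripper_width: 0.997
```

```bash
python3 - <<'E'
from fit5 import *
s=arm.read_state();print(s["time"],s["tcp_pos"],s["orientation"])
c=get_calibration("wrist");im=capture("wrist"); np.savez("w11.npz",im=im,**c)
p=[.5508,-.0033,.2585]
for k in("knob","rider"): ang(k,c,im,p,.9)
uv=proj(c,np.mean(model("knob",p,.9),0)).astype(int); print(uv)
x0,y0=uv[0]-60,max(uv[1]-45,0)
crop(im,"w11.png",x0,y0,x0+130,y0+100,6)
o=-c["R"].T@c["t"]; cs,sn=np.cos(p[2]),np.sin(p[2]); d=o-np.array([p[0],p[1],.055]); print("cam plane th",.75+np.arctan2(cs*d[0]+sn*d[1],d[2]), x0,y0)
for th in (.84,.88,.92): print(th,*[proj(c,T(p,(r*np.sin(th-.75),y,-.005+r*np.cos(th-.75)))).round(1) for r,y in ((0,-.095),(.075,-.12),(.14,-.095))])
E
```

```text
27.2 [ 0.60098046 -0.16539632  0.36177854] [-9.00268371e+01 -3.72809518e-02 -1.65240128e+02]
knob th 0.852 resid [0.3 0. ] area 1284 1360 box (np.int64(160), np.int64(147), np.int64(199), np.int64(183)) [159.6 147.1 199.5 182.9]
rider th 0.909 resid [0.2 0. ] area 244 297 box (np.int64(201), np.int64(151), np.int64(225), np.int64(162)) [200.4 150.2 225.2 162.4]
[179 157]
cam plane th 0.9209505727788401 119 112
0.84 [201.9 154.9] [212.9 160. ] [180.2 166.2]
0.88 [201.9 154.9] [212.9 157.5] [180.  160.6]
0.92 [201.9 154.9] [212.8 155. ] [179.9 155. ]
```

View pics/w11.png

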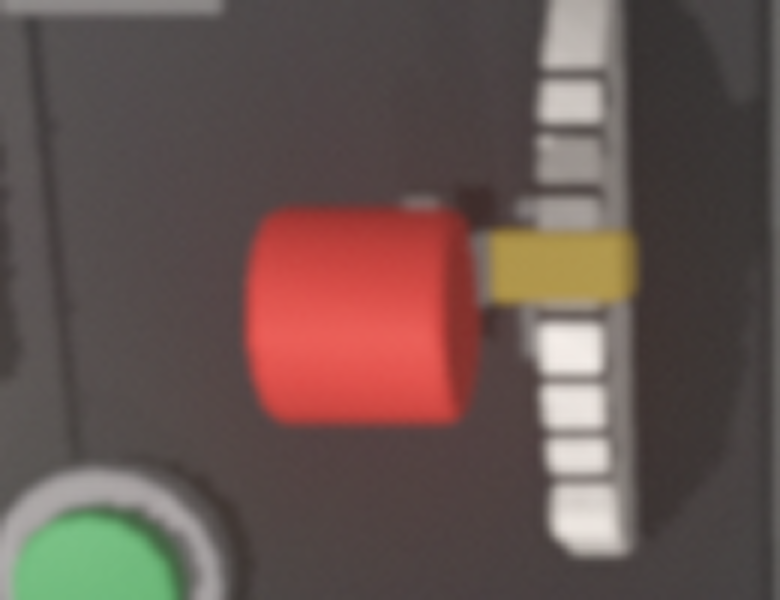

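Emit:
step_arm([
  [[-1,-0.1,0.8,0,0,0,0],[-1,-0.1,0.9,0,0,0,0],[-1,-0.2,0.77,-0.7,0,0,0],[-1,0,0,-1,0,0,0],[-1,0,0,-1,0,0,0]],
])

```text
time: 27.88
tcp_pos: [0.5887, -0.0895, 0.2812]
orientation: [-90.0, 0.1, -165.2]
wrist_force: [0.4, -0.3, 0.1]
gripper_width: 0.999
```

Emit:
step_arm([
  [[-1,0,0,-1,0,0,0],[-1,0,0,-1,0,0,0],[-1,0,0,-1,0,0,0],[-1,0,0,-0.43,0,0,0],[-1,0,0,0,0,0,0]],
])

```text
time: 28.5
tcp_pos: [0.589, -0.0909, 0.1782]
orientation: [-90.0, -0.0, -165.2]
wrist_force: [0.4, -0.3, 0.9]
gripper_width: 1.005
```

Emit:
step_arm([
  [[1,0,0,0,0,0,0],[1,0,0,0,0,0,0],[1,0,0,0,0,0,0],[1,0,0,0,0,0,0],[1,0,0,0,0,0,0]],
])

```text
time: 29.12
tcp_pos: [0.5893, -0.0919, 0.1782]
orientation: [-90.0, -0.0, -165.3]
wrist_force: [0.8, 0.3, 0.4]
gripper_width: 0.502
```

Emit:
step_arm([
  [[1,0,0,0,0,0,0],[1,0,0,0,0,0,0]],
])

```text
time: 29.38
tcp_pos: [0.5893, -0.0919, 0.1781]
orientation: [-90.0, -0.0, -165.3]
wrist_force: [-0.4, -1.4, 0.4]
gripper_width: 0.348
```

```bash
python3 - <<'E'
from fit5 import *
s=arm.read_state();print(s["time"],s["tcp_pos"],s["wrist_force"])
c=get_calibration("wrist");im=capture("wrist"); np.savez("w12.npz",im=im,**c);cv2.imwrite("pics/w12.png",cv2.resize(im[:,:,::-1],(768,576)))
p=[.5508,-.0033,.2585]
for th in (.85,.9): print(proj(c,T(p,(.14*np.sin(th-.75),-.095,-.005+.14*np.cos(th-.75)))))
E
```

```text
29.425 [ 0.5893441  -0.09188936  0.17811431] [-0.20800473 -0.31664607 -0.62840402]
[253.48037635 257.92965522]
[253.48646105 243.68662301]
```

View pics/w12.png

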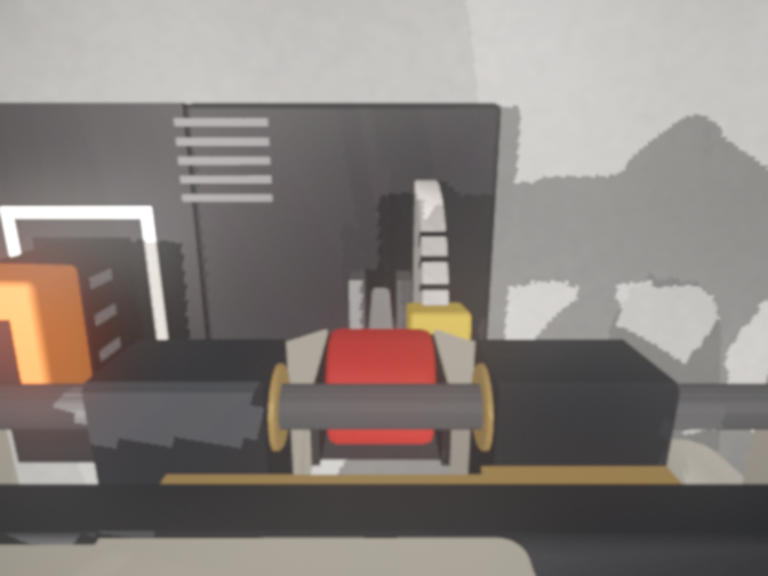

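Emit:
step_arm([
  [[1,0.06,0.016,0,0,0,0],[1,0.06,0.016,0,0,0,0],[1,0.06,0.016,-0.01,0,0,0],[1,0.06,0.016,-0.01,0,0,0],[1,0,0,0,0,0,0]],
])

```text
time: 30.1
tcp_pos: [0.596, -0.0901, 0.1772]
orientation: [-90.0, -0.1, -165.3]
wrist_force: [-2.9, -1.8, -0.5]
gripper_width: 0.347
```

```bash
cat > edge.py <<'E'
from h import *
import sys
# knob row extent in gripped wrist view: red along cols 235-275
s=arm.read_state();print(s["time"],s["tcp_pos"],s["wrist_force"])
c=get_calibration("wrist");im=capture("wrist"); np.savez("w13.npz",im=im,**c);cv2.imwrite("pics/"+sys.argv[1],cv2.resize(im[:,:,::-1],(768,576)))
for f in ("w9","w12","w13"):
    I=np.load(f+".npz")["im"].astype(float); r=(I[:,235:275,0]-I[:,235:275,1]).mean(1)
    ru=np.nonzero(r>40)[0]; a=ru.min(); b=ru.max(); sub=lambda i,j:(40-r[i])/(r[j]-r[i])
    print(f,"top",a-1+sub(a-1,a),"bot",b+(r[b]-40)/(r[b]-r[b+1]))
E
python3 edge.py w13.png
```

```text
30.1 [ 0.59601069 -0.09009228  0.17720182] [-2.85576176 -1.78970738 -0.52442762]
w9 top 237.74558587479936 bot 316.987044534413
w12 top 218.39222148978246 bot 296.46588693957113
w13 top 219.48668106551474 bot 297.5181818181818
```

Emit:
step_arm([
  [[1,0.03,0.008,0,0,0,0],[1,0.02,0.006,0,0,0,0],[1,0,0,0,0,0,0]],
])

```text
time: 30.52
tcp_pos: [0.5974, -0.0897, 0.177]
orientation: [-90.0, -0.1, -165.3]
wrist_force: [-4.4, -3.4, -1.0]
gripper_width: 0.346
```

```bash
python3 edge.py w14.png
```

```text
30.525 [ 0.59738651 -0.08972111  0.17697744] [-4.3800117  -3.43564598 -1.0299069 ]
w9 top 237.74558587479936 bot 316.987044534413
w12 top 218.39222148978246 bot 296.46588693957113
w13 top 219.72977624784855 bot 297.52801030264004
```

Release and look along the lever again.

Emit:
step_arm([
  [[-1,0,0,0,0,0,0],[-1,0,0,0,0,0,0],[-1,0,0,0,0,0,0],[-1,0,0,0,0,0,0],[-1,0,0,0,0,0,0]],
])

```text
time: 31.2
tcp_pos: [0.5981, -0.0894, 0.1776]
orientation: [-90.0, 0.0, -165.3]
wrist_force: [-0.7, 0.6, -0.6]
gripper_width: 0.843
```

Emit:
step_arm([
  [[-1,0,0,1,0,0,0],[-1,0,0,1,0,0,0],[-1,0,0,1,0,0,0],[-1,0,-0.5,1,0,0,0],[-1,0,-1,1,0,0,0]],
])

```text
time: 31.82
tcp_pos: [0.5981, -0.1339, 0.3288]
orientation: [-90.0, 0.0, -165.2]
wrist_force: [0.9, -0.1, 0.6]
gripper_width: 0.999
```

Emit:
step_arm([
  [[-1,0.1,-1,1,0,0,0],[-1,0,0,0.15,0,0,0],[-1,0,0,0,0,0,0],[-1,0,0,0,0,0,0]],
])

```text
time: 32.33
tcp_pos: [0.6008, -0.1634, 0.3608]
orientation: [-90.1, -0.1, -165.2]
wrist_force: [-0.4, 0.3, -0.2]
gripper_width: 1.0
```

```bash
cat > chk.py <<'E'
from fit5 import *
import sys
s=arm.read_state();print(s["time"],s["tcp_pos"],s["orientation"])
c=get_calibration("wrist");im=capture("wrist"); np.savez(sys.argv[1]+".npz",im=im,**c)
p=[.5508,-.0033,.2585]
for k in("knob","rider"): ang(k,c,im,p,.9)
uv=proj(c,np.mean(model("knob",p,.9),0)).astype(int)
x0,y0=uv[0]-60,max(uv[1]-45,0); print(x0,y0)
crop(im,sys.argv[1]+".png",x0,y0,x0+130,y0+100,6)
o=-c["R"].T@c["t"]; cs,sn=np.cos(p[2]),np.sin(p[2]); d=o-np.array([p[0],p[1],.055]); print("cam plane th",.75+np.arctan2(cs*d[0]+sn*d[1],d[2]))
for th in (.84,.88,.92): print(th,*[((proj(c,T(p,(r*np.sin(th-.75),y,-.005+r*np.cos(th-.75))))-[x0,y0]+.5)*6).round(0) for r,y in ((0,-.095),(.075,-.12),(.14,-.095))])
E
python3 chk.py w15
```

```text
32.375 [ 0.60080433 -0.16338192  0.36094624] [-9.00766185e+01 -8.99849658e-02 -1.65196510e+02]
knob th 0.910 resid [ 0.1 -0. ] area 1304 1372 box (np.int64(162), np.int64(139), np.int64(201), np.int64(175)) [161.3 139.1 201.3 175.1]
rider th 0.909 resid [0.2 0. ] area 230 297 box (np.int64(203), np.int64(151), np.int64(226), np.int64(162)) [202.2 150.4 227.  162.6]
121 112
cam plane th 0.9223348438761962
0.84 [497. 261.] [565. 292.] [370. 330.]
0.88 [497. 261.] [565. 277.] [369. 296.]
0.92 [497. 261.] [565. 262.] [368. 263.]
```

View pics/w15.png

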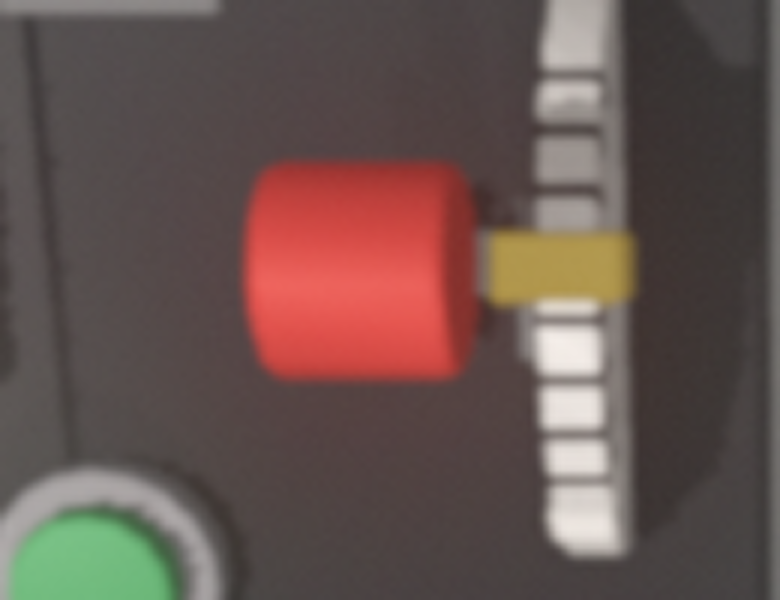

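Emit:
step_arm([
  [[1,-0.85,0.9,0,0,0,0],[1,-0.85,0.9,0,0,0,0],[1,-0.85,0.95,0,0,0,0],[1,-0.85,0.95,0,0,0,0],[1,-0.85,0.95,0,0,0,0]],
])

```text
time: 33.05
tcp_pos: [0.4723, -0.0236, 0.3617]
orientation: [-90.0, -0.0, -165.2]
wrist_force: [0.4, -0.0, -0.1]
gripper_width: 0.504
```

Emit:
step_arm([
  [[1,0,0,-1,0,0,0],[1,0,0,-1,0,0,0],[1,0,0,-1,0,0,0],[1,0,0,-1,0,0,0],[1,0,0,0,0,0,0]],
])

```text
time: 33.67
tcp_pos: [0.472, -0.0242, 0.2402]
orientation: [-90.1, -0.3, -165.2]
wrist_force: [1.2, 0.5, 0.1]
gripper_width: 0.009
```

```bash
python3 - <<'E'
from h import *
s=arm.read_state();print(s["time"],s["tcp_pos"],s["wrist_force"],s["gripper_width"])
im=capture("wrist"); cv2.imwrite("pics/w16.png",cv2.resize(im[:,:,::-1],(768,576)))
im=capture("scene"); crop(im,"s16.png",170,140,310,260,5)
E
```

```text
33.675 [ 0.47200959 -0.02422939  0.24015196] [1.17787323 0.53520466 0.14119101] 0.009423570097447407
```

View pics/w16.png

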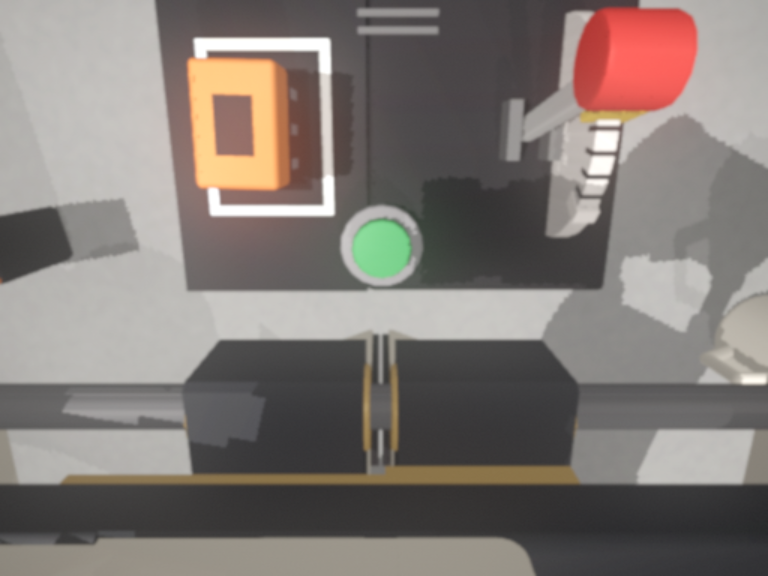

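View pics/s16.png

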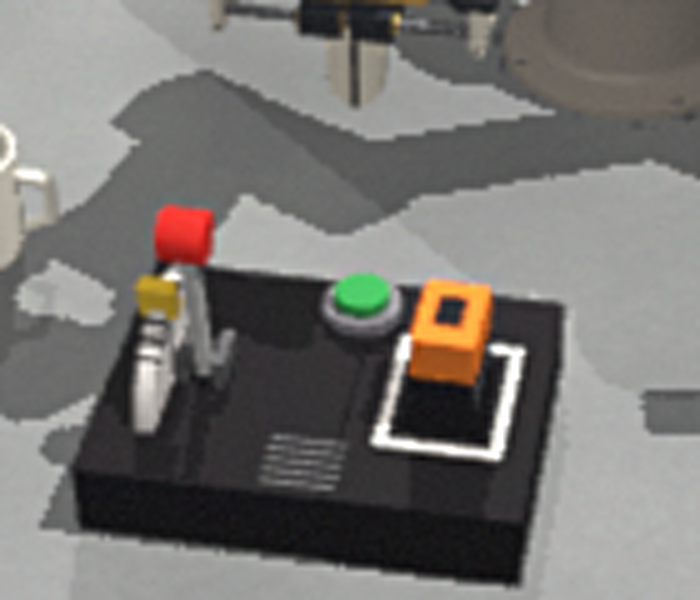

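Emit:
step_arm([
  [[1,0.1,0.03,-1,0,0,0],[1,0,0,-1,0,0,0],[1,0,0,-1,0,0,0],[1,0,0,-1,0,0,0],[1,0,0,-0.7,0,0,0]],
])

```text
time: 34.4
tcp_pos: [0.4774, -0.0241, 0.1013]
orientation: [-89.9, 0.1, -165.3]
wrist_force: [0.4, -0.5, -0.5]
gripper_width: 0.004
```

Emit:
step_arm([
  [[1,0,0,-0.2,0,0,0],[1,0,0,0,0,0,0]],
])

```text
time: 34.65
tcp_pos: [0.4773, -0.0242, 0.0959]
orientation: [-90.0, 0.1, -165.3]
wrist_force: [-0.5, 0.0, -0.1]
gripper_width: 0.008
```

Emit:
step_arm([
  [[1,0,0,-0.2,0,0,0],[1,0,0,-0.2,0,0,0],[1,0,0,-0.1,0,0,0],[1,0,0,0,0,0,0]],
])

```text
time: 35.15
tcp_pos: [0.4767, -0.0241, 0.0801]
orientation: [-90.0, 0.0, -165.3]
wrist_force: [-0.1, -0.5, 2.1]
gripper_width: 0.004
```

Emit:
step_arm([
  [[1,0,0,-0.08,0,0,0],[1,0,0,-0.06,0,0,0],[1,0,0,0,0,0,0]],
])

```text
time: 35.52
tcp_pos: [0.4767, -0.0241, 0.0762]
orientation: [-90.0, 0.0, -165.3]
wrist_force: [-1.9, -0.2, 5.6]
gripper_width: 0.002
```

Emit:
step_arm([
  [[1,0,0,-0.05,0,0,0],[1,0,0,-0.04,0,0,0],[1,0,0,0,0,0,0]],
])

```text
time: 35.9
tcp_pos: [0.4769, -0.0241, 0.0757]
orientation: [-89.9, 0.1, -165.2]
wrist_force: [-8.2, 2.2, 30.0]
gripper_width: 0.007
```

Stop reached (30 N). Release and back off, then check everything.

Emit:
step_arm([
  [[1,0,0,0.6,0,0,0],[1,0,0,1,0,0,0],[1,0,0,1,0,0,0],[1,0,0,1,0,0,0],[1,0,0,1,0,0,0]],
])

```text
time: 36.52
tcp_pos: [0.4762, -0.024, 0.2117]
orientation: [-90.0, -0.0, -165.3]
wrist_force: [-0.1, 0.2, 0.2]
gripper_width: 0.006
```

Emit:
step_arm([
  [[-1,0,0,1,0,0,0],[-1,0,0,1,0,0,0],[-1,0.5,-0.5,1,0,0,0],[-1,0.85,-1,1,0,0,0],[-1,0.85,-1,0.9,0,0,0]],
])

```text
time: 37.15
tcp_pos: [0.5431, -0.0997, 0.359]
orientation: [-90.0, 0.0, -165.2]
wrist_force: [-0.5, -0.3, -0.3]
gripper_width: 0.501
```

Emit:
step_arm([
  [[-1,0.9,-1,0,0,0,0],[-1,0.9,-1,0,0,0,0],[-1,0.1,-0.1,0,0,0,0],[-1,0,0,0,0,0,0],[-1,0,0,0,0,0,0]],
])

```text
time: 37.78
tcp_pos: [0.599, -0.161, 0.3586]
orientation: [-90.0, 0.0, -165.2]
wrist_force: [0.2, -0.2, 0.5]
gripper_width: 0.995
```

```bash
python3 chk.py w17; python3 - <<'E'
from h import *
cv2.imwrite("pics/s17.png",capture("scene")[:,:,::-1]); cv2.imwrite("pics/t17.png",capture("top")[:,:,::-1])
im=cv2.imread("pics/s17.png"); crop(im[:,:,::-1],"s17c.png",170,140,310,260,5)
a=cv2.imread("pics/scene0.png").astype(int); d=abs(im.astype(int)-a).max(2)
for n,(x0,y0,x1,y1) in {"mug":(150,160,182,200),"planter":(100,130,135,190),"sprayer":(385,220,440,295)}.items(): print(n,(d[y0:y1,x0:x1]>40).sum())
E
```

```text
37.825 [ 0.5990685  -0.16106447  0.35881939] [-8.99787374e+01  3.08162284e-02 -1.65209455e+02]
knob th 0.908 resid [0.2 0.1] area 1307 1385 box (np.int64(164), np.int64(139), np.int64(203), np.int64(175)) [163.2 138.9 203.2 175.3]
rider th 0.909 resid [-0.1  0. ] area 241 299 box (np.int64(205), np.int64(151), np.int64(228), np.int64(162)) [204.  150.2 228.7 162.5]
123 112
cam plane th 0.9200594754006796
0.84 [493. 261.] [563. 291.] [370. 328.]
0.88 [493. 261.] [563. 276.] [369. 295.]
0.92 [493. 261.] [563. 261.] [368. 261.]
mug 457
planter 299
sprayer 0
```

View pics/w17.png

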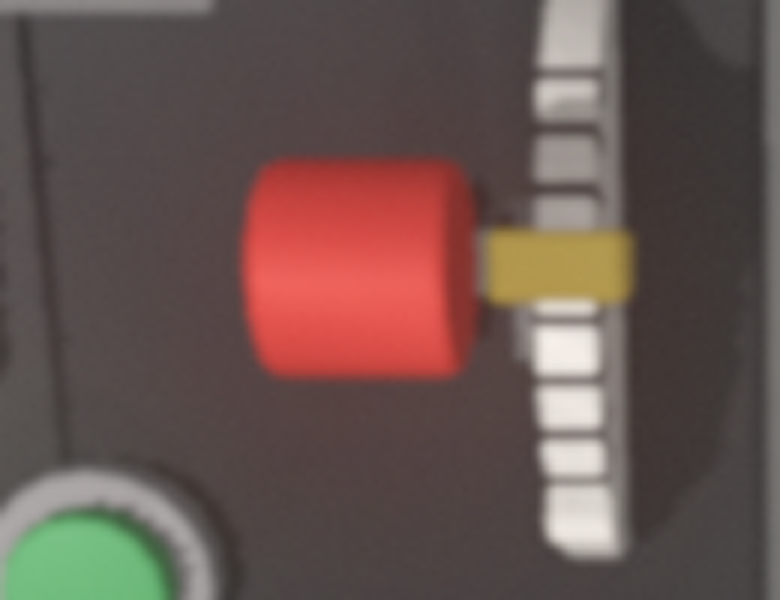

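View pics/s17c.png

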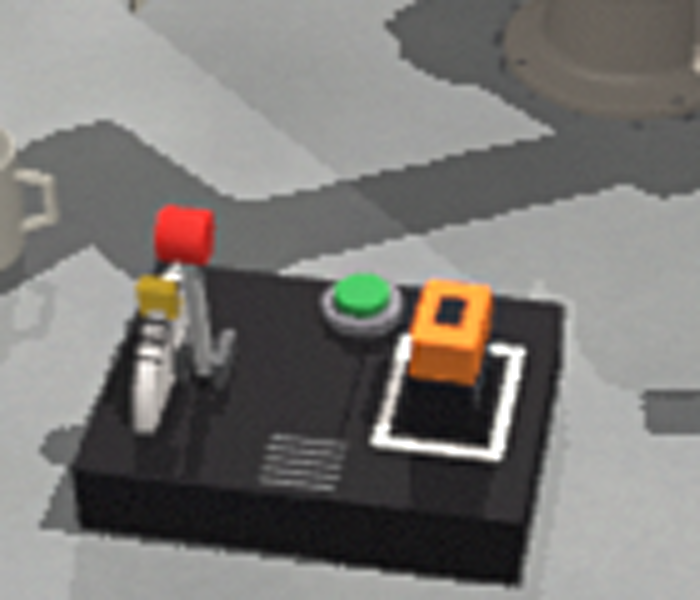

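View pics/s17.png

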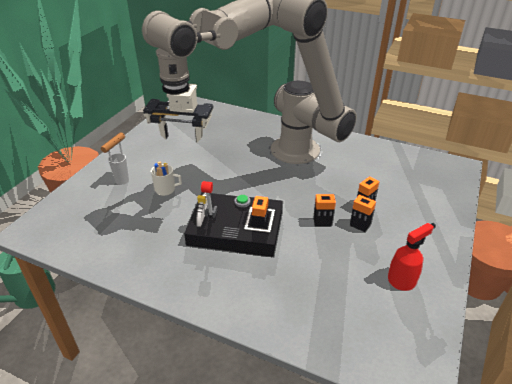

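```bash
python3 - <<'E'
from fit4 import *
p=[.5464,-.0038,.263]
for z in (.136,.146): print(z,[((proj(S,T(p,(i*.032,.075+j*.022,z-.06)))-[170,140]+.5)*5).round(0).tolist() for i,j in((-1,-1),(-1,1),(1,1),(1,-1))])
print(arm.read_state()["time"]); print(arm.finish_job())
E
```

```text
0.136 [[428.0, 276.0], [493.0, 283.0], [479.0, 346.0], [412.0, 338.0]]
0.146 [[428.0, 265.0], [493.0, 272.0], [479.0, 334.0], [411.0, 326.0]]
38.025
the job is handed in; nothing more can be done
None
```

I did the job in the order asked and handed it in at 38.0 s of the 72 s allowed.

- **Off:** I gripped the red knob and swung the lever to its front stop, with about 31 N felt there. Two cameras then read it at 0.00 to 0.01 rad.
- **Battery:** Of the four packs, I took the one farthest from the base, at about 0.60 m, and plugged it in with the lever still off. It bottomed at the expected depth: the fingertip (TCP) height was 85.7 mm against 86 predicted, with contact force. In the last scene picture its top edges match a fully home pack to about 1 mm.
- **Rate:** The knob slipped in the pads on the first try and the lever stopped about 0.055 rad short. I gripped it again, corrected it and let go. The last view along the lever read lever 0.908 and rider 0.909 rad, and the rider read the same before and after.
- **Start:** I pressed the button to its stop, at about 6 mm of travel and 30 N, then released it.

**Final checks:** After the press the lever was still in line and the pack was still seated. The mug, sprayer and planter look unmoved. A pixel comparison flagged changes around the mug and planter. I put those down to the arm's shadow, because both sit at the same pixels as at the start.

**Disagreement:** The scene and wrist cameras differed by about 4 mm on the dock's x position. I used the wrist camera's value, and the pack went into the socket without touching its sides.

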